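# Stack lidded boxes on a carrier and lock the fence

### The job

Flip the cam lever up and slide the fence fully back, clear of the pad. Stack all the lidded boxes in one upright column on the carrier's pad, every box lying the long way of the carrier with its four feet down in the recesses below it; then slide the fence up against the stack and flip the lever fully down to lock it. Leave the other things on the table where they stand.

Things in the scene. Friction and masses are not known exactly. Their poses are not given: they have to be found in the camera images.
- box1_center (a point): centre (half-way up) of a lidded storage box, frosted with a red lid: 90 mm long (x), 56 wide (y), 51 tall (z up), 0.11 to 0.22 kg. Tapered round feet, 11 mm across, 6 high, at x +-34.5, y +-17.5 mm; the lid has square recesses 15 mm wide, 5 deep at the same places: feet drop in with 2 mm play, each box adds 46 mm to a stack. Either end may face either way. None if absent
- box2_center (a point): centre (half-way up) of another lidded box, exactly like box1, in any order; three to five boxes are there, an absent one reads None
- box3_center (a point): centre (half-way up) of another lidded box, exactly like box1, in any order; three to five boxes are there, an absent one reads None
- box4_center (a point): centre (half-way up) of another lidded box, exactly like box1, in any order; three to five boxes are there, an absent one reads None
- box5_center (a point): centre (half-way up) of another lidded box, exactly like box1, in any order; three to five boxes are there, an absent one reads None
- carrier: fixed plywood carrier, base 322 x 90 mm and 10 mm thick; origin on the table under the middle of the stacking pad; x runs along its length from the pad towards fence and lever, z up. A fixed end stop, up to 67 mm above the table, has its face at x = -50 mm
- pad (a point): middle of the stacking pad on the carrier, 15 mm above the table, axes as the carrier's. The pad is shaped like a box lid (90 mm along x, 56 along y, same four recesses), recess floors 10 mm above the table: a box seated on it has its centre 36 mm above the table, the next ones 82, 128, 174, 220 mm
- fence (a joint): slide of the fence along the carrier's x, m: 0 when its upright aluminium face (62 mm wide, up to 88 mm above the table) stands at x = 45 mm, where the end of a box seated on the pad is; negative over the pad, positive away from it; range -0.03 to 0.065. About 5 N moves it when the lever is free; locked it barely creeps under 20 N
- fence_grip (a point): point to grip the fence: in the aluminium rib behind its face, 78 mm from the face, 82 mm above the table. The rib is 12 mm thick (across the carrier's y), here 36 mm long along x and its top is 100 mm above the table; pinch it across the carrier's y
- lever (a joint): cam lever on the fence, rad: 0 lies nearly flat pointing away from the pad, fully down, fence locked; 1.25 stands nearly upright, fully up, fence free. The cam bites below about 0.85, where it takes up to about 8 N at the tip and the cam passes over centre at 0.15: push it right down past that. When freed it stays where it is left
- lever_tip (a point): centre of the black barrel at the lever's tip, a round bar 16 mm across and 18 mm long along the carrier's y, to be pinched end to end; 59 mm from the pivot, and 0.2 rad above the horizontal through the pivot when the joint reads 0
- lever_pivot (a point): pivot of the lever, 120 mm behind the fence's face, 37 mm above the table; its axis is the carrier's y
- tumbler: a tapered steel drinking tumbler, 72 mm across and 168 mm tall, not part of the job; origin under its middle
- tape: a cardboard ring (empty tape roll) lying flat, 92 mm across and 48 mm tall, not part of the job; origin under its middle
- candle: a small amber glass jar with a brass cap, 36 mm across and 48 mm tall, standing among the boxes, not part of the job; origin under its middle
- spray: a white can, 52 mm across and 150 mm tall, not part of the job; origin under its middle
- mug: a blue mug, 80 mm across and 95 mm tall, not part of the job; origin under its middle
Mind the look-alikes: they are no part of the job. Leave any brown or green look-alike of the part that bears box1_center alone.

How it is judged:
On the way, in this order (a step that is already met when the one before it is completed fails the run):
1. the lever is flipped up (value of joint lever above 0.95 rad), for 0.2 s.
2. the fence is slid back (value of joint fence above 0.045 m), for 0.2 s.
3. all boxes are stacked on the pad, feet in the recesses (horizontal distance between each of box1_center, box2_center, box3_center, box4_center, box5_center and carrier below 0.012 m and angle between the x axis of each of box1_center, box2_center, box3_center, box4_center, box5_center and the x axis of carrier, either way round below 0.15 rad and angle between each of box1_center, box2_center, box3_center, box4_center, box5_center's own z axis and vertical below 0.05 rad and (z of box1_center in the frame of carrier between 0.033 and 0.039 m or z of box1_center in the frame of carrier between 0.079 and 0.085 m or z of box1_center in the frame of carrier between 0.125 and 0.131 m or z of box1_center in the frame of carrier between 0.171 and 0.177 m or z of box1_center in the frame of carrier between 0.217 and 0.223 m) and (z of box2_center in the frame of carrier between 0.033 and 0.039 m or z of box2_center in the frame of carrier between 0.079 and 0.085 m or z of box2_center in the frame of carrier between 0.125 and 0.131 m or z of box2_center in the frame of carrier between 0.171 and 0.177 m or z of box2_center in the frame of carrier between 0.217 and 0.223 m) and (z of box3_center in the frame of carrier between 0.033 and 0.039 m or z of box3_center in the frame of carrier between 0.079 and 0.085 m or z of box3_center in the frame of carrier between 0.125 and 0.131 m or z of box3_center in the frame of carrier between 0.171 and 0.177 m or z of box3_center in the frame of carrier between 0.217 and 0.223 m) and (z of box4_center in the frame of carrier between 0.033 and 0.039 m or z of box4_center in the frame of carrier between 0.079 and 0.085 m or z of box4_center in the frame of carrier between 0.125 and 0.131 m or z of box4_center in the frame of carrier between 0.171 and 0.177 m or z of box4_center in the frame of carrier between 0.217 and 0.223 m) and (z of box5_center in the frame of carrier between 0.033 and 0.039 m or z of box5_center in the frame of carrier between 0.079 and 0.085 m or z of box5_center in the frame of carrier between 0.125 and 0.131 m or z of box5_center in the frame of carrier between 0.171 and 0.177 m or z of box5_center in the frame of carrier between 0.217 and 0.223 m) and contact force between the fingers and box1 below 0.2 N and contact force between the fingers and box2 below 0.2 N and contact force between the fingers and box3 below 0.2 N and contact force between the fingers and box4 below 0.2 N and contact force between the fingers and box5 below 0.2 N), for 0.3 s.
4. the fence stands against the stack (value of joint fence below 0.008 m), for 0.2 s.
At the end, for the whole second after the job is handed in: Every box rests in one column on the pad: centre within 12 mm of the pad's middle from above, yaw within 0.15 rad, tilt under 0.05 rad, at a seated height (36, 82, 128, 174 or 220 mm) within 3 mm; fence slide -0.010 to 0.008 m; lever below 0.22 rad (horizontal distance between each of box1_center, box2_center, box3_center, box4_center, box5_center and carrier below 0.012 m and angle between the x axis of each of box1_center, box2_center, box3_center, box4_center, box5_center and the x axis of carrier, either way round below 0.15 rad and angle between each of box1_center, box2_center, box3_center, box4_center, box5_center's own z axis and vertical below 0.05 rad and (z of box1_center in the frame of carrier between 0.033 and 0.039 m or z of box1_center in the frame of carrier between 0.079 and 0.085 m or z of box1_center in the frame of carrier between 0.125 and 0.131 m or z of box1_center in the frame of carrier between 0.171 and 0.177 m or z of box1_center in the frame of carrier between 0.217 and 0.223 m) and (z of box2_center in the frame of carrier between 0.033 and 0.039 m or z of box2_center in the frame of carrier between 0.079 and 0.085 m or z of box2_center in the frame of carrier between 0.125 and 0.131 m or z of box2_center in the frame of carrier between 0.171 and 0.177 m or z of box2_center in the frame of carrier between 0.217 and 0.223 m) and (z of box3_center in the frame of carrier between 0.033 and 0.039 m or z of box3_center in the frame of carrier between 0.079 and 0.085 m or z of box3_center in the frame of carrier between 0.125 and 0.131 m or z of box3_center in the frame of carrier between 0.171 and 0.177 m or z of box3_center in the frame of carrier between 0.217 and 0.223 m) and (z of box4_center in the frame of carrier between 0.033 and 0.039 m or z of box4_center in the frame of carrier between 0.079 and 0.085 m or z of box4_center in the frame of carrier between 0.125 and 0.131 m or z of box4_center in the frame of carrier between 0.171 and 0.177 m or z of box4_center in the frame of carrier between 0.217 and 0.223 m) and (z of box5_center in the frame of carrier between 0.033 and 0.039 m or z of box5_center in the frame of carrier between 0.079 and 0.085 m or z of box5_center in the frame of carrier between 0.125 and 0.131 m or z of box5_center in the frame of carrier between 0.171 and 0.177 m or z of box5_center in the frame of carrier between 0.217 and 0.223 m) and linear speed of each of box1, box2, box3, box4, box5 below 0.02 m/s and value of joint fence between -0.01 and 0.008 m and value of joint lever below 0.22 rad); the robot touches nothing.
It fails at once if the tumbler is shifted more than 6 cm or knocked over (distance of tumbler from where it was at the start of the episode above 0.06 m or angle between tumbler's own z axis and vertical above 0.7 rad).
It fails at once if the tape is shifted more than 6 cm or knocked over (distance of tape from where it was at the start of the episode above 0.06 m or angle between tape's own z axis and vertical above 0.7 rad).
It fails at once if the candle is shifted more than 6 cm or knocked over (distance of candle from where it was at the start of the episode above 0.06 m or angle between candle's own z axis and vertical above 0.7 rad).
It fails at once if the spray is shifted more than 6 cm or knocked over (distance of spray from where it was at the start of the episode above 0.06 m or angle between spray's own z axis and vertical above 0.7 rad).
It fails at once if the mug is shifted more than 6 cm or knocked over (distance of mug from where it was at the start of the episode above 0.06 m or angle between mug's own z axis and vertical above 0.7 rad).
Of box1, box2, box3, box4, box5 only 3 to 5 are there at a start; the rules pass over those that are not, and their reading is None.
Once in a run the grip may slacken for a moment while it holds something.
It also fails if it takes over 210 s, if anything falls off the work surface, if the arm or the gripper's body presses on something with over 40 N, if the wrist force passes 120 N, or if a joint passes its speed limit or range.

### The arm

A 6-joint arm with a two-finger parallel gripper is mounted at the origin on the work surface. World frame = base frame: x ahead of the robot, y to its left, z up, the work surface at z = 0. Lengths are in m, angles in rad, forces in N, time in s.
With the tool pointing down it reaches from about 0.35 to 0.975 m from the base axis. Payload 4.9 kg.
Tool frame: the origin (TCP) lies at the very end of the fingers, on their centre line; the grasp point (between the pads) lies 19 mm behind it; z points along the fingers, y is the line along which they close (so a half turn about z gives the same grasp; the last joint's range is limited). The gripper opens to 85 mm and grips with 20 to 120 N. Pads are 22 mm wide; open, the fingers measure 114 mm over their backs; the gripper's body (76 mm by 85 mm) begins 54 mm behind the grasp point. The pads swing forward as they close: fully open they stand 13 mm farther back than shut.
Start: joints at [-1.434, 0.053, 1.613, -0, 1.476, -0.119], TCP at [0.158, -0.605, 0.231] pointing down, gripper open.
Joint ranges: [-3.01, 3.01], [-1.01, 2.22], [0.06, 2.58], [-1.02, 4.17], [0.09, 2.62], [-3.14, 3.14]. Speed limits (rad/s): [2.57, 2.57, 3.14, 3.14, 3.14, 3.14].

### API

Orientations are given as a rotation vector (axis times angle).
In Python, from station import ctrl gives the robot as it stands. The module is installed in compiled form; this text tells all that it offers.
- The arm moves only by the tool jog_arm, never from a script. Its argument "steps" is a list of rows, each an object with "delta_rot": the turn, a rotation vector about the tool's x, y, z in degrees, a list of three; "linear": the shift along the tool's x, y, z in m, a list of three; "grip": the finger opening in m, from 0 to 0.0854. In form: [{"delta_rot": [rx, ry, rz], "linear": [x, y, z], "grip": grip}, ...]. A call has 1 to 10 rows; each row shifts and turns the commanded pose from where the row before left it, along the tool's axes as they then stand; what a row does not reach is not made up. A row lasts 1/10 s, in which the tool goes at most 50 mm and 8.59 degrees, less where a joint would pass 70% of its speed; a pose out of reach is approached as far as the arm can. A call with a gripper value outside its range is refused whole. The fingers move at their own pace and stop on an object; "newtons" is the grip in N (left out, the last holds). Time passes only in rows, so rows that do not move let the fingers close. It gives the time, the measured TCP pose, the force, the opening and the grip force at its end, in the units of the state.
- ctrl.get_obs(): the state, without advancing time (a new reading comes with each control period).
- ctrl.get_image(name): name is "side" or "top"; returns (picture, depth): 384x512x3 uint8, red, green, blue; 384x512 float32, m along the optical axis (not along the pixel's ray), 0 where there is no reading.
- ctrl.camera_info(name): a dict with "camera_matrix" (3x3 intrinsics, pixels), "R" (3x3) and "t" (3): a world point X has camera coordinates R X + t. Camera axes: x right, y down, z forward; pixel columns grow to the right and rows downward; lengths in m; the calibration is good to about 2 mm. A picture is of the moment at which its call begins. camera_info takes no time and is no camera call.
- ctrl.finish_job(): hands the job in; it is judged then, once.
The state is a dict: "t": time; "q": joint angles; "dq": joint speeds; "effort": joint torques, N m; "tool_pos": TCP position; "tool_rot": TCP orientation; "contact_force": force on the tool from outside, world axes, zero at the start; "wrist_torque": the same for the moment, N m; "opening": finger opening in m; "grip_force": force on a finger pad.
Only numpy, scipy, OpenCV 4.12 (cv2) and the standard library are available. Lean on these libraries where they do the work, as an engineer would, in place of code of your own. Each camera call takes 0.05 s, during which the arm holds its last target. There are 200 camera calls.

## Working session

There is one attempt and no reset: what is moved stays moved. The work goes in short steps, Python scripts to look and compute and a tool call to move; the robot and the scene stay as the last step left them, time stands still between calls to the robot, and variables do not carry over. Pictures are saved under pics/ and viewed, at most 14 in all, crops included, and the job is handed in when it is done.

Besides the shell and the picture viewer there is one more tool, called after "Call:" as name(argument=value, ...) on one line, values as JSON. jog_arm: Moves the arm, as the interface text tells. Its arguments: {"type":"object","properties":{"steps":{"type":"array"},"newtons":{"type":"number"}},"required":["steps"]}

```bash
mkdir -p pics; cat > h.py <<'E'
import numpy as np, cv2
from station import ctrl
from scipy.spatial.transform import Rotation as R
def snap(n,f):
    im,d=ctrl.get_image(n); np.savez(f'{f}_{n}.npz',im=im,d=d); cv2.imwrite(f'pics/{f}_{n}.png',im[:,:,::-1]); return im,d
def cloud(n,d):
    c=ctrl.camera_info(n);K=np.array(c['camera_matrix']);v,u=np.mgrid[:d.shape[0],:d.shape[1]]
    P=np.stack([(u-K[0,2])/K[0,0]*d,(v-K[1,2])/K[1,1]*d,d],-1)
    return (P-np.array(c['t']))@np.array(c['R'])
E
python3 - <<'E'
from h import *
print(ctrl.get_obs())
for n in('side','top'):
    im,d=snap(n,'a'); c=ctrl.camera_info(n);print(n,c['camera_matrix'],c['R'],c['t'],-np.array(c['R']).T@np.array(c['t']))
E
```

```text
{'t': 0.0, 'q': array([-1.43400229e+00,  5.33533174e-02,  1.61431401e+00,  7.46380744e-07,
        1.47600466e+00, -1.19023471e-01]), 'dq': array([ 0.0006744 , -0.00117765, -0.00167208,  0.00189314, -0.00187967,
       -0.0025885 ]), 'effort': array([-1.07161781e-03, -3.93685412e+01, -3.70177603e+01, -1.82365479e-04,
        7.17422459e-03, -8.19552554e-06]), 'tool_pos': array([ 0.15804724, -0.60403257,  0.23005327]), 'tool_rot': array([-3.11386616e+00, -4.00477043e-01,  2.78354323e-05]), 'contact_force': array([-0.02302998, -0.09775361, -0.24881207]), 'wrist_torque': array([ 0.01569484, -0.04722192, -0.00595686]), 'grip_force': 0.0, 'opening': 0.08531761841459701}
side [[375.2776559   0.        257.2869224]
 [  0.        375.2776559 189.8890487]
 [  0.          0.          1.       ]] [[-0.97799346 -0.20758376  0.02092304]
 [-0.14506484  0.60449669 -0.78328791]
 [ 0.14994994 -0.76908565 -0.62130691]] [0.53160013 0.09573611 1.09913713] [0.36897384 0.89780999 0.74676774]
top [[395.74539433   0.         252.05274816]
 [  0.         395.74539433 194.64219396]
 [  0.           0.           1.        ]] [[-0.01814016 -0.99982203 -0.00518024]
 [-0.97951993  0.01881046 -0.20046662]
 [ 0.20052839  0.00143765 -0.97968684]] [0.08603838 0.54632432 1.03608322] [0.32893221 0.07425693 1.12500258]
```

View pics/a_top.png

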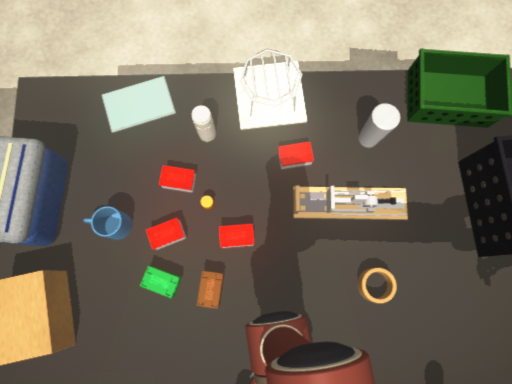

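View pics/a_side.png

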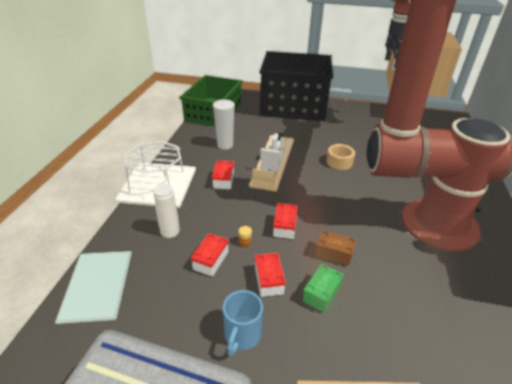

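Top view: red boxes at (178,179), (166,234), (237,236) and (296,154). Green (160,282) and brown (210,289) are look-alikes. The candle is at (207,202). The carrier runs (294–407, 203), with the pad on the left and the lever on the right.

```bash
cat >> h.py <<'E'
def reds(n,im,d,zmin=0.03,zmax=0.3):
    P=cloud(n,d); hsv=cv2.cvtColor(im,cv2.COLOR_RGB2HSV)
    m=(((hsv[...,0]<5)|(hsv[...,0]>174))&(hsv[...,1]>190)&(hsv[...,2]>120)&(P[...,2]>zmin)&(P[...,2]<zmax)).astype(np.uint8)
    k,l,s,c=cv2.connectedComponentsWithStats(m); out=[]
    for i in range(1,k):
        if s[i,4]<80: continue
        p=P[l==i]; zt=np.percentile(p[:,2],70); q=p[abs(p[:,2]-zt)<.006]
        (x,y),(w,h),a=cv2.minAreaRect((q[:,:2]*1000).astype(np.float32))
        if w<h: w,h,a=h,w,a+90
        a=(a+90)%180-90
        out.append((c[i].round(),s[i,4],round(x),round(y),round(zt*1000),round(w),round(h),round(a,1)))
    return out
E
python3 - <<'E'
from h import *
for n in('top','side'):
    z=np.load(f'a_{n}.npz');
    for o in reds(n,z['im'],z['d']): print(n,o)
z=np.load('a_top.npz');P=cloud('top',z['d'])
# other objects
for nm,(u,v) in dict(candle=(207,202),tumbler=(385,118),spray=(202,115),tape=(378,273),pad=(312,202),c1=(297,218),c2=(405,218),c3=(297,188),c4=(405,188)).items(): print(nm,P[v,u].round(3))
im=z['im'];a=cv2.resize(im[175:230,285:415],None,fx=6,fy=6,interpolation=cv2.INTER_CUBIC);cv2.imwrite('pics/c1.png',a[:,:,::-1])
im=np.load('a_side.npz')['im'];a=cv2.resize(im[120:200,200:310],None,fx=6,fy=6,interpolation=cv2.INTER_CUBIC);cv2.imwrite('pics/c2.png',a[:,:,::-1])
E
```

```text
top (array([296., 153.]), np.int32(578), 666, -50, 51, 89, 57, -80.4)
top (array([177., 177.]), np.int32(627), 604, 287, 51, 90, 57, 79.1)
top (array([165., 233.]), np.int32(676), 447, 315, 51, 90, 56, -69.5)
top (array([236., 235.]), np.int32(687), 438, 120, 51, 91, 56, -86.5)
side (array([223., 171.]), np.int32(177), 667, -42, 51, 91, 48, -84.0)
side (array([282., 219.]), np.int32(162), 439, 126, 51, 90, 48, -88.7)
side (array([209., 251.]), np.int32(388), 603, 293, 51, 90, 54, 80.2)
side (array([270., 272.]), np.int32(427), 447, 321, 51, 88, 51, -69.0)
candle [0.532 0.201 0.045]
tumbler [ 0.719 -0.269  0.169]
spray [0.746 0.204 0.146]
tape [ 0.33  -0.271  0.   ]
pad [ 0.532 -0.095  0.014]
c1 [ 0.488 -0.052  0.001]
c2 [ 0.481 -0.357  0.01 ]
c3 [ 0.561 -0.047  0.069]
c4 [ 0.568 -0.365  0.009]
```

View pics/c1.png

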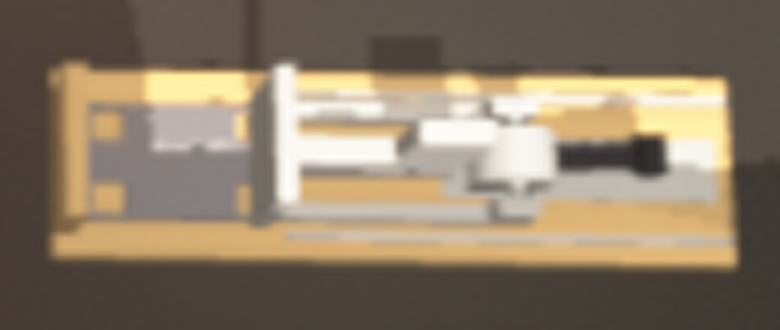

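View pics/c2.png

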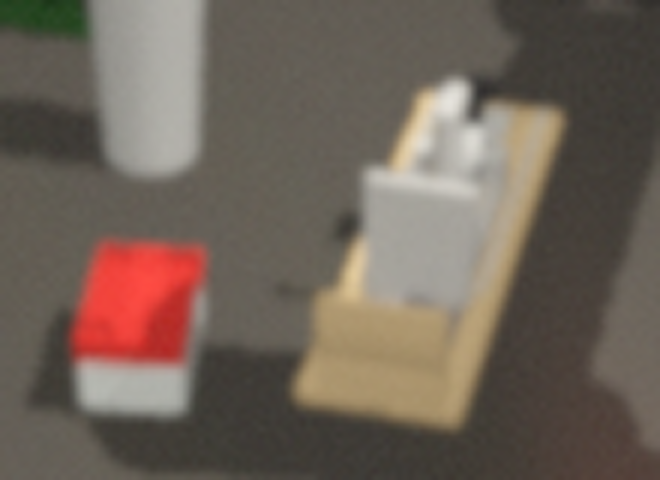

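```bash
cat >> h.py <<'E'
def rect(P,m):
    q=P[m][:,:2]*1000
    (x,y),(w,h),a=cv2.minAreaRect(q.astype(np.float32))
    if w<h: w,h,a=h,w,a+90
    return [round(float(t),1) for t in (x,y,w,h,(a+90)%180-90)]+[len(q)]
E
python3 - <<'E'
from h import *
for n in('top','side'):
    z=np.load(f'a_{n}.npz');P=cloud(n,z['d']);im=z['im'].astype(int)
    X,Y,Z=P[...,0],P[...,1],P[...,2]
    roi=(X>.46)&(X<.6)&(Y<-.03)&(Y>-.39)
    print(n,'base+all',rect(P,roi&(Z>.0065)))
    print(' base',rect(P,roi&(Z>.0065)&(Z<.013)))
    print(' stop',rect(P,roi&(Z>.06)&(Z<.072)&(Y>-.075)))
    print(' pad',rect(P,roi&(Z>.0135)&(Z<.018)&(Y>-.16)))
    f=roi&(Z>.084)&(Z<.092); print(' fence top',rect(P,f))
    print(' z95+',rect(P,roi&(Z>.094)))
    b=roi&(im.sum(-1)<150)&(Z>.02); print(' black',rect(P,b),P[b].mean(0).round(3),np.percentile(P[b][:,1],[2,98]).round(3))
E
```

```text
top base+all [529.3, -204.6, 325.0, 95.7, 89.9, 3357]
 base [529.3, -204.6, 325.0, 95.7, 89.9, 1774]
 stop [534.4, -47.9, 67.7, 8.8, -2.1, 100]
 pad [534.1, -101.7, 121.1, 77.7, 83.0, 309]
 fence top [540.1, -173.0, 91.4, 58.7, -75.1, 82]
 z95+ [521.7, -184.3, 95.3, 16.9, -76.6, 55]
 black [524.6, -306.2, 9.3, 4.4, 5.0, 10] [ 0.525 -0.307  0.053] [-0.308 -0.304]
side base+all [528.8, -198.2, 328.2, 90.4, 88.2, 1394]
 base [528.8, -198.8, 326.9, 90.4, 88.2, 414]
 stop [534.8, -44.2, 70.1, 15.7, -4.1, 81]
 pad [529.1, -85.2, 101.7, 65.3, 85.2, 71]
 fence top [539.6, -166.8, 93.2, 58.2, -76.0, 51]
 z95+ [528.2, -206.9, 36.6, 10.7, -89.1, 23]<stdin>:12: RuntimeWarning: Mean of empty slice.
  ret = um.true_divide(
Traceback (most recent call last):
IndexError: index -1 is out of bounds for axis 0 with size 0
```

```bash
cat >> h.py <<'E'
def px2w(n,u,v,z):
    c=ctrl.camera_info(n);K=np.array(c['camera_matrix']);Rm=np.array(c['R']);t=np.array(c['t'])
    r=Rm.T@np.linalg.solve(K,[u,v,1]);o=-Rm.T@t; return o+r*(z-o[2])/r[2]
def w2px(n,X):
    c=ctrl.camera_info(n);p=np.array(c['camera_matrix'])@(np.array(c['R'])@X+np.array(c['t']));return p[:2]/p[2]
def tri(ut,us):
    A=[];b=[]
    for n,(u,v) in(('top',ut),('side',us)):
        c=ctrl.camera_info(n);Rm=np.array(c['R']);r=Rm.T@np.linalg.solve(np.array(c['camera_matrix']),[u,v,1]);r/=np.linalg.norm(r);o=-Rm.T@np.array(c['t']);M=np.eye(3)-np.outer(r,r);A.append(M);b.append(M@o)
    x=np.linalg.lstsq(np.vstack(A),np.hstack(b),rcond=None)[0]; return x
E
python3 - <<'E'
from h import *
im=np.load('a_top.npz')['im'];g=im.astype(float)[...,0]-0.3*im[...,2].astype(float)
def edge(prof,off):
    d=np.gradient(prof);i=np.argmax(abs(d));w=abs(d[max(0,i-1):i+2]);return off+(np.arange(max(0,i-1),i+2)[:len(w)]*w).sum()/w.sum()
top=[(u,edge(g[180:192,u],180)) for u in range(308,402)];bot=[(u,edge(g[212:224,u],212)) for u in range(298,404)]
for e in(top,bot):
    e=np.array(e);W=np.array([px2w('top',u,v,.01) for u,v in e])
    for _ in range(4):
        p=np.polyfit(W[:,1],W[:,0],1);r=abs(np.polyval(p,W[:,1])-W[:,0]);W=W[r<max(.0015,2*np.median(r))]
    print(p,np.polyval(p,-.2),len(W),r.std())
c=lambda x,y:(285+(x+.5)/6-.5,175+(y+.5)/6-.5)
for q in((107,127),(107,198)):print('recess',px2w('top',*c(*q),.0125).round(4))
for q in((89,105),(89,215)):print('stop face bottom?',px2w('top',*c(*q),.015).round(4))
print('baseends',px2w('top',*c(50,255),.01).round(4),px2w('top',*c(738,266),.01).round(4),px2w('top',*c(725,78),.01).round(4))
print('fence face top',px2w('top',*c(275,65),.088).round(4),px2w('top',*c(275,205),.088).round(4))
print('barrel',px2w('top',*c(648,157),.053).round(4))
# reds via tri check
for a,b in(((296,153),(223,171)),((177,177),(209,251)),((165,233),(270,272)),((236,235),(282,219))):print('tri',tri(a,b).round(3))
E
```

```text
[0.03427332 0.58212963] 0.5752749631902443 90 0.00027891353240791966
[0.0344912  0.49042726] 0.48352902227127365 104 0.00021427226312909753
recess [ 0.5506 -0.0684  0.0125]
recess [ 0.5163 -0.0669  0.0125]
stop face bottom? [ 0.561  -0.0599  0.015 ]
stop face bottom? [ 0.5079 -0.0577  0.015 ]
baseends [ 0.4899 -0.039   0.01  ] [ 0.4785 -0.3636  0.01  ] [ 0.5694 -0.3662  0.01  ]
fence face top [ 0.5624 -0.135   0.088 ] [ 0.499  -0.1314  0.088 ]
barrel [ 0.5238 -0.3104  0.053 ]
tri [ 0.67  -0.052  0.036]
tri [0.608 0.288 0.035]
tri [0.447 0.318 0.034]
tri [0.444 0.122 0.029]
```

```bash
cat >> h.py <<'E'
PAD=np.array([.5328,-.1022]); CY=-1.97  # tool-y yaw along carrier y, deg
a=np.radians(CY-90); XC=np.array([np.cos(a),np.sin(a)]); YC=np.array([-XC[1],XC[0]])
def car(p): p=np.asarray(p)[:2]-PAD; return np.array([p@XC,p@YC])
def wor(xc,yc): return PAD+xc*XC+yc*YC
def goto(xy,z,yaw=CY):
    o=ctrl.get_obs();Rm=R.from_rotvec(o['tool_rot']).as_matrix();y=Rm[:,1]
    cur=np.degrees(np.arctan2(y[1],y[0])); dy=(yaw-cur+180)%360-180
    # shift expressed in tool axes after the turn
    c,s=np.cos(np.radians(yaw)),np.sin(np.radians(yaw)); d=np.array([*xy,z])-o['tool_pos']
    Y=np.array([c,s,0]);X=np.array([-s,c,0])
    print('t%.1f rz=%.2f'%(o['t'],-dy),'lin after turn',(np.array([d@X,d@Y,-d[2]])).round(4),'tilt',Rm[:,2].round(4),'pos',o['tool_pos'].round(4),'car',car(o['tool_pos']).round(4),'op',round(o['opening'],4),'gf',round(o['grip_force'],1),'F',o['contact_force'].round(1))
E
python3 -c "
from h import *
print(car([.5238,-.3104]),wor(.208,0))
goto(wor(.208,0),.13)"
```

```text
[ 0.20838633 -0.00183755] [ 0.52564975 -0.31007706]
t0.1 rz=-73.37 lin after turn [0.3065 0.3572 0.1002] tilt [-3.0e-04  1.8e-03 -1.0e+00] pos [ 0.1581 -0.6041  0.2302] car [ 0.5145 -0.3572] op 0.0853 gf 0.0 F [-0.2 -0.5  0.3]
```

Call:
jog_arm(steps=[{"delta_rot":[0,0,-8.15],"linear":[0,0,0],"grip":0.04},{"delta_rot":[0,0,-8.15],"linear":[0,0,0],"grip":0.04},{"delta_rot":[0,0,-8.15],"linear":[0,0,0],"grip":0.04},{"delta_rot":[0,0,-8.15],"linear":[0,0,0],"grip":0.04},{"delta_rot":[0,0,-8.15],"linear":[0,0,0],"grip":0.04},{"delta_rot":[0,0,-8.15],"linear":[0,0,0],"grip":0.04},{"delta_rot":[0,0,-8.15],"linear":[0,0,0],"grip":0.04},{"delta_rot":[0,0,-8.15],"linear":[0,0,0],"grip":0.04},{"delta_rot":[0,0,-8.15],"linear":[0,0,0],"grip":0.04},{"delta_rot":[0,0,0],"linear":[0,0,0],"grip":0.04}])

```text
t: 1.1
tool_pos: [0.1581, -0.6043, 0.2306]
tool_rot: [-2.259, -2.181, -0.001]
contact_force: [-0.0, 0.5, -0.6]
opening: 0.04
grip_force: 0.0
```

```bash
python3 -c "
from h import *
goto(wor(.208,0),.13)"
```

```text
t1.1 rz=-0.04 lin after turn [0.3067 0.3572 0.1006] tilt [-2.0e-04  1.2e-03 -1.0e+00] pos [ 0.1581 -0.6043  0.2306] car [ 0.5147 -0.3572] op 0.04 gf 0.0 F [-0.   0.5 -0.6]
```

Call:
jog_arm(steps=[{"delta_rot":[0,0,0],"linear":[0.03,0.036,0],"grip":0.04},{"delta_rot":[0,0,0],"linear":[0.031,0.036,0],"grip":0.04},{"delta_rot":[0,0,0],"linear":[0.031,0.036,0],"grip":0.04},{"delta_rot":[0,0,0],"linear":[0.031,0.036,0],"grip":0.04},{"delta_rot":[0,0,0],"linear":[0.031,0.036,0],"grip":0.04},{"delta_rot":[0,0,0],"linear":[0.031,0.036,0],"grip":0.04},{"delta_rot":[0,0,0],"linear":[0.031,0.036,0.01],"grip":0.04},{"delta_rot":[0,0,0],"linear":[0.031,0.036,0.02],"grip":0.04},{"delta_rot":[0,0,0],"linear":[0.03,0.035,0.02],"grip":0.04},{"delta_rot":[0,0,0],"linear":[0.03,0.034,0.02],"grip":0.04}])

```text
t: 2.1
tool_pos: [0.5256, -0.3098, 0.1613]
tool_rot: [2.263, 2.178, -0.0]
contact_force: [0.2, -0.8, -0.2]
opening: 0.0399
grip_force: 0.0
```

```bash
python3 -c "
from h import *
for n in ('side','top'): snap(n,'b')
goto(wor(.208,0),.13)
p=ctrl.get_obs()['tool_pos'];print(w2px('top',p),w2px('side',p))
t=cv2.imread('pics/b_top.png');s=cv2.imread('pics/b_side.png')
f=lambda i,n,w:cv2.resize(i[int(w2px(n,p)[1])-45:int(w2px(n,p)[1])+45,int(w2px(n,p)[0])-60:int(w2px(n,p)[0])+60],None,fx=4,fy=4,interpolation=2)
cv2.imwrite('pics/b2.png',np.vstack([f(t,'top',1),f(s,'side',1)])[:,:])"
```

```text
t2.2 rz=0.12 lin after turn [-0.0039  0.0002  0.0277] tilt [-0.0043  0.0054 -1.    ] pos [ 0.5256 -0.3062  0.1577] car [ 2.041e-01 -2.000e-04] op 0.04 gf 0.0 F [ 0.1 -0.4 -0.2]
[405.20805888 192.2768623 ] [281.36625407 107.4142808 ]
```

View pics/b2.png

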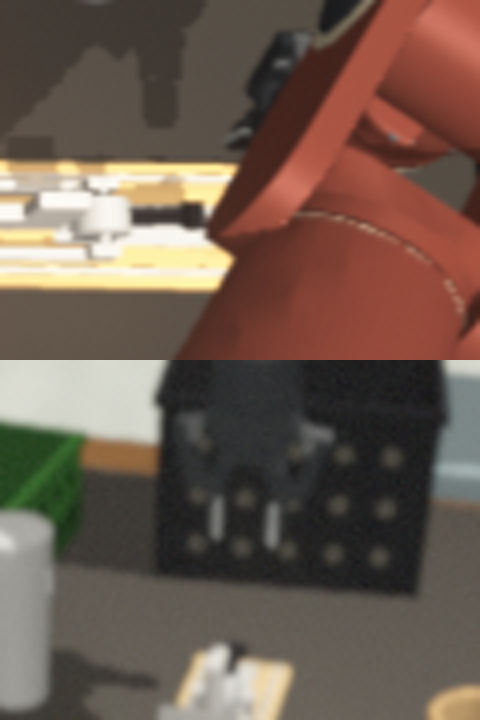

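Call:
jog_arm(steps=[{"delta_rot":[0,0,0.1],"linear":[-0.002,-0.001,0.028],"grip":0.04},{"delta_rot":[0,0,0],"linear":[-0.002,0,0.04],"grip":0.04},{"delta_rot":[0,0,0],"linear":[0,0,0.03],"grip":0.04},{"delta_rot":[0,0,0],"linear":[0,0,0.025],"grip":0.04},{"delta_rot":[0,0,0],"linear":[0,0,0.003],"grip":0.04},{"delta_rot":[0,0,0],"linear":[0,0,0],"grip":0.04}])

```text
t: 2.8
tool_pos: [0.5226, -0.3153, 0.0357]
tool_rot: [-2.263, -2.177, 0.0]
contact_force: [0.7, -0.7, 0.3]
opening: 0.0397
grip_force: 0.0
```

```bash
python3 -c "
from h import *
for n in ('side',): snap(n,'c')
goto(wor(.208,-.001),.032)
p=ctrl.get_obs()['tool_pos'];print(w2px('side',p))
s=cv2.imread('pics/c_side.png')
cv2.imwrite('pics/c2_.png',cv2.resize(s[100:180,230:330],None,fx=6,fy=6,interpolation=2))"
```

```text
t2.9 rz=-0.21 lin after turn [0.006  0.0009 0.0052] tilt [ 0.0011 -0.001  -1.    ] pos [ 0.5236 -0.316   0.0372] car [ 0.214  -0.0019] op 0.04 gf 0.0 F [-0.2 -0.5  0.7]
[280.3530128  136.09072098]
```

View pics/c2_.png

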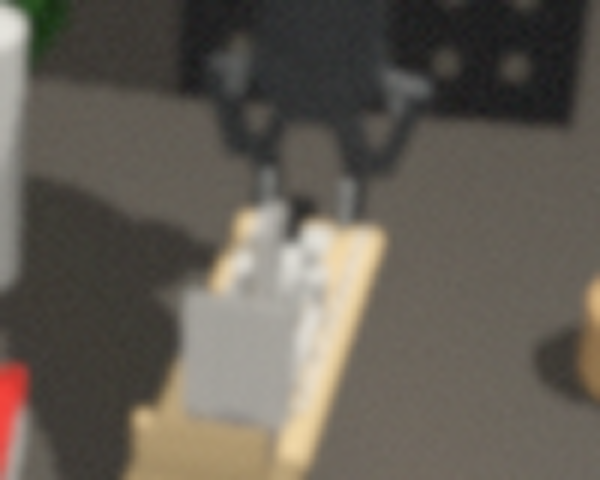

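Call:
jog_arm(steps=[{"delta_rot":[0,0,0],"linear":[0.006,0.001,0.005],"grip":0.04},{"delta_rot":[0,0,0],"linear":[0,0,0],"grip":0.01},{"delta_rot":[0,0,0],"linear":[0,0,0],"grip":0.01},{"delta_rot":[0,0,0],"linear":[0,0,0],"grip":0.01},{"delta_rot":[0,0,0],"linear":[0,0,0],"grip":0.01}], newtons=40)

```text
t: 3.35
tool_pos: [0.5266, -0.3094, 0.0325]
tool_rot: [2.258, 2.178, 0.004]
contact_force: [5.8, 0.5, -1.3]
opening: 0.0171
grip_force: 41.2
```

```bash
python3 -c "
from h import *
goto(wor(.208,-.001),.032)"
```

```text
t3.4 rz=-0.10 lin after turn [-0.0007 -0.0019  0.0005] tilt [ 0.0051 -0.0013 -1.    ] pos [ 0.5266 -0.3094  0.0325] car [0.2073 0.0009] op 0.0171 gf 41.2 F [ 5.8  0.5 -1.3]
```

Call:
jog_arm(steps=[{"delta_rot":[0,0,0],"linear":[0.0024,0.0015,-0.0085],"grip":0.01},{"delta_rot":[0,0,0],"linear":[0.0036,0,-0.0081],"grip":0.01},{"delta_rot":[0,0,0],"linear":[0.0048,0,-0.0074],"grip":0.01},{"delta_rot":[0,0,0],"linear":[0.0059,0,-0.0066],"grip":0.01},{"delta_rot":[0,0,0],"linear":[0.0068,0,-0.0057],"grip":0.01},{"delta_rot":[0,0,0],"linear":[0.0076,0,-0.0046],"grip":0.01},{"delta_rot":[0,0,0],"linear":[0.0082,0,-0.0034],"grip":0.01},{"delta_rot":[0,0,0],"linear":[0.0086,0,-0.0021],"grip":0.01},{"delta_rot":[0,0,0],"linear":[0.0023,0,-0.0004],"grip":0.01},{"delta_rot":[0,0,0],"linear":[0,0,0],"grip":0.01}])

```text
t: 4.35
tool_pos: [0.5287, -0.2602, 0.0793]
tool_rot: [2.258, 2.178, -0.0]
contact_force: [1.4, -3.2, 1.7]
opening: 0.0164
grip_force: 39.0
```

Call:
jog_arm(steps=[{"delta_rot":[0,0,0],"linear":[0,0,0],"grip":0.01},{"delta_rot":[0,0,0],"linear":[0,0,0],"grip":0.01}])

```text
t: 4.55
tool_pos: [0.5287, -0.2603, 0.0793]
tool_rot: [2.259, 2.178, 0.001]
contact_force: [2.6, -4.5, 4.5]
opening: 0.0164
grip_force: 39.2
```

```bash
python3 -c "
from h import *
goto(wor(.158,0.001),.079)
s,_=snap('side','d')
cv2.imwrite('pics/d2.png',cv2.resize(s[90:180,220:330],None,fx=6,fy=6,interpolation=2)[:,:,::-1])"
```

```text
t4.5 rz=-0.13 lin after turn [ 0.0001 -0.0004  0.0003] tilt [ 0.0025 -0.002  -1.    ] pos [ 0.5287 -0.2603  0.0793] car [0.1581 0.0014] op 0.0164 gf 39.2 F [ 2.6 -4.5  4.5]
```

View pics/d2.png

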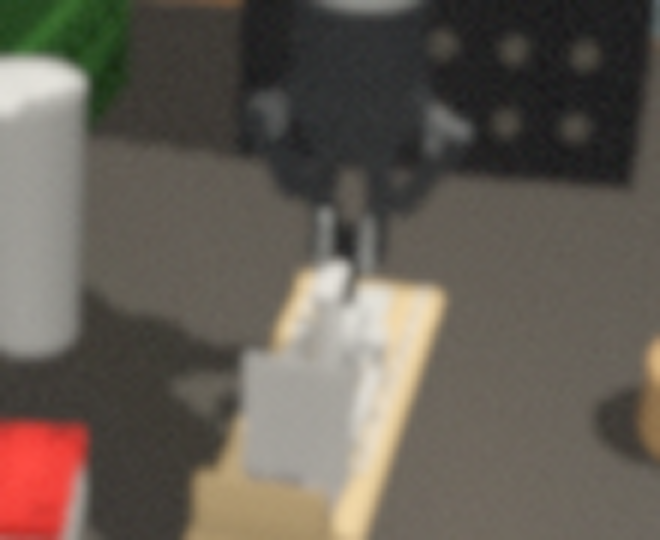

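Call:
jog_arm(steps=[{"delta_rot":[0,0,0],"linear":[0,0,0],"grip":0.045},{"delta_rot":[0,0,0],"linear":[0,0,0],"grip":0.045},{"delta_rot":[0,0,0],"linear":[0,0,-0.03],"grip":0.045},{"delta_rot":[0,0,0],"linear":[0,0,-0.03],"grip":0.045},{"delta_rot":[0,0,0],"linear":[0.01,0,-0.01],"grip":0.045},{"delta_rot":[0,0,0],"linear":[0.02,0,0],"grip":0.045},{"delta_rot":[0,0,0],"linear":[0.019,0,0],"grip":0.045},{"delta_rot":[0,0,0],"linear":[0,0,0],"grip":0.045},{"delta_rot":[0,0,0],"linear":[0,0,0],"grip":0.045}])

```text
t: 5.5
tool_pos: [0.5288, -0.209, 0.1464]
tool_rot: [-2.259, -2.181, 0.001]
contact_force: [0.6, 0.1, -0.4]
opening: 0.0446
grip_force: 0.0
```

```bash
python3 -c "
from h import *
goto(wor(.109,0.001),.063)
s,_=snap('side','e')
cv2.imwrite('pics/e2.png',cv2.resize(s[60:180,200:330],None,fx=5,fy=5,interpolation=2)[:,:,::-1])"
```

```text
t5.5 rz=-0.04 lin after turn [-0.0021  0.0013  0.0834] tilt [-0.0021  0.001  -1.    ] pos [ 0.5288 -0.209   0.1464] car [ 0.1069 -0.0003] op 0.0446 gf 0.0 F [ 0.6  0.1 -0.4]
```

View pics/e2.png

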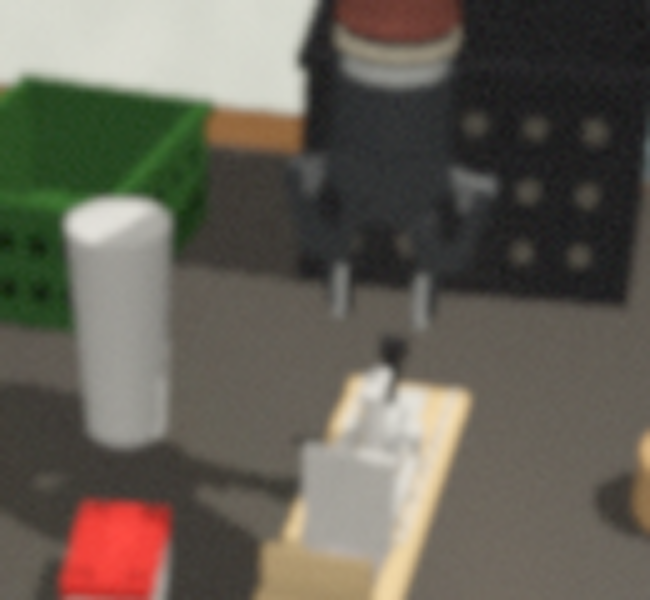

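Call:
jog_arm(steps=[{"delta_rot":[0,0,0],"linear":[-0.002,0.001,0.03],"grip":0.045},{"delta_rot":[0,0,0],"linear":[0,0,0.03],"grip":0.045},{"delta_rot":[0,0,0],"linear":[0,0,0.023],"grip":0.045},{"delta_rot":[0,0,0],"linear":[0,0,0],"grip":0.045},{"delta_rot":[0,0,0],"linear":[0,0,0],"grip":0.005},{"delta_rot":[0,0,0],"linear":[0,0,0],"grip":0.005},{"delta_rot":[0,0,0],"linear":[0,0,0],"grip":0.005},{"delta_rot":[0,0,0],"linear":[0,0,0],"grip":0.005},{"delta_rot":[0,0,0],"linear":[0,0,0],"grip":0.005}], newtons=40)

```text
t: 6.45
tool_pos: [0.5305, -0.2131, 0.0668]
tool_rot: [2.26, 2.18, -0.002]
contact_force: [-5.7, 0.1, 4.1]
opening: 0.0116
grip_force: 40.6
```

```bash
python3 -c "
from h import *
goto(wor(.109,0.001),.063)"
```

```text
t6.5 rz=-0.09 lin after turn [ 0.0019 -0.0005  0.0038] tilt [-2.0e-04 -1.7e-03 -1.0e+00] pos [ 0.5305 -0.2131  0.0668] car [0.1109 0.0015] op 0.0116 gf 40.6 F [-5.7  0.1  4.1]
```

Call:
jog_arm(steps=[{"delta_rot":[0,0,0],"linear":[-0.008,-0.001,0],"grip":0.005},{"delta_rot":[0,0,0],"linear":[-0.01,0,0],"grip":0.005},{"delta_rot":[0,0,0],"linear":[-0.01,0,0],"grip":0.005},{"delta_rot":[0,0,0],"linear":[-0.01,0,0],"grip":0.005},{"delta_rot":[0,0,0],"linear":[-0.01,0,0],"grip":0.005},{"delta_rot":[0,0,0],"linear":[-0.01,0,0],"grip":0.005},{"delta_rot":[0,0,0],"linear":[-0.01,0,0],"grip":0.005},{"delta_rot":[0,0,0],"linear":[-0.008,0,0],"grip":0.005},{"delta_rot":[0,0,0],"linear":[0,0,0],"grip":0.005},{"delta_rot":[0,0,0],"linear":[0,0,0],"grip":0.005}])

```text
t: 7.45
tool_pos: [0.5279, -0.2892, 0.0668]
tool_rot: [2.259, 2.178, 0.0]
contact_force: [1.1, 0.3, 4.9]
opening: 0.0119
grip_force: 40.6
```

Call:
jog_arm(steps=[{"delta_rot":[0,0,0],"linear":[0,0,0],"grip":0.05},{"delta_rot":[0,0,0],"linear":[0,0,0],"grip":0.05},{"delta_rot":[0,0,0],"linear":[0,0,-0.04],"grip":0.08},{"delta_rot":[0,0,0],"linear":[0,0,-0.05],"grip":0.08},{"delta_rot":[0,0,0],"linear":[0,0,-0.03],"grip":0.08},{"delta_rot":[0,0,0],"linear":[0.05,0,0],"grip":0.08},{"delta_rot":[0,0,0],"linear":[0.05,0,0],"grip":0.08},{"delta_rot":[0,0,0],"linear":[0.05,0,0],"grip":0.08},{"delta_rot":[0,0,0],"linear":[0.05,0,0],"grip":0.08},{"delta_rot":[0,0,0],"linear":[0.05,0,0],"grip":0.08}])

```text
t: 8.45
tool_pos: [0.5352, -0.0364, 0.1844]
tool_rot: [-2.262, -2.18, 0.0]
contact_force: [1.8, -0.2, -0.1]
opening: 0.0798
grip_force: 0.0
```

```bash
python3 -c "
from h import *
for n in('top','side'):
    im,d=snap(n,'f')
    for o in reds(n,im,d):print(n,o)
goto([.442,.12],.15,3)
t=cv2.imread('pics/f_top.png')[175:230,285:415];s=cv2.imread('pics/f_side.png')[100:200,200:330]
cv2.imwrite('pics/f2.png',np.vstack([cv2.resize(t,(780,330),interpolation=2)[:, :520],cv2.resize(s,(520,400)[:2])])[:600])"
```

```text
top (array([177., 177.]), np.int32(631), 604, 287, 50, 91, 57, 79.3)
top (array([165., 233.]), np.int32(678), 448, 315, 51, 90, 57, -69.4)
top (array([236., 235.]), np.int32(681), 439, 121, 51, 91, 56, -86.3)
side (array([223., 170.]), np.int32(232), 667, -43, 51, 87, 48, -82.3)
side (array([283., 219.]), np.int32(214), 441, 127, 51, 92, 49, -82.6)
side (array([209., 251.]), np.int32(366), 603, 293, 51, 89, 53, 79.1)
side (array([270., 271.]), np.int32(416), 447, 322, 51, 89, 50, -69.0)
t8.6 rz=-4.71 lin after turn [ 0.1578 -0.085   0.0343] tilt [-7.0e-04  1.9e-03 -1.0e+00] pos [ 0.5351 -0.0332  0.1843] car [-0.0691 -0.    ] op 0.0801 gf 0.0 F [-0.8 -0.8  0.1]
```

View pics/f2.png

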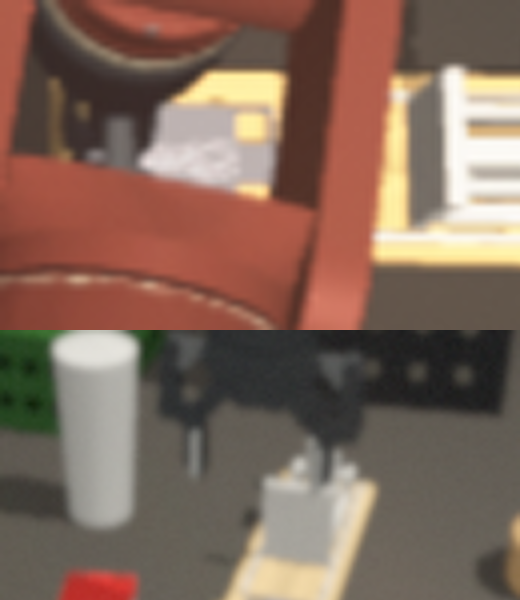

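```bash
python3 -c "
from h import *
c=lambda x,y:(285+(x+.5)/6-.5,175+(y+.5)/6-.5)
for q in ((107,127),(107,198),(250,126),(250,194)): print(car(px2w('top',*c(*q),.0125)).round(4))
goto([.4385,.1205],.1,3.7)"
```

```text
[-0.0344  0.0167]
[-0.0347 -0.0177]
[0.0338 0.0182]
[ 0.0331 -0.0148]
t8.6 rz=-5.41 lin after turn [ 0.1596 -0.0865  0.0843] tilt [-7.0e-04  1.9e-03 -1.0e+00] pos [ 0.5351 -0.0332  0.1843] car [-0.0691 -0.    ] op 0.0801 gf 0.0 F [-0.8 -0.8  0.1]
```

Call:
jog_arm(steps=[{"delta_rot":[0,0,-5.4],"linear":[0,0,0],"grip":0.08},{"delta_rot":[0,0,0],"linear":[0.04,-0.021,0],"grip":0.08},{"delta_rot":[0,0,0],"linear":[0.04,-0.022,0.02],"grip":0.08},{"delta_rot":[0,0,0],"linear":[0.04,-0.022,0.02],"grip":0.08},{"delta_rot":[0,0,0],"linear":[0.039,-0.021,0.02],"grip":0.08},{"delta_rot":[0,0,0],"linear":[0,0,0.024],"grip":0.08},{"delta_rot":[0,0,0],"linear":[0,0,0],"grip":0.08},{"delta_rot":[0,0,0],"linear":[0,0,0],"grip":0.08}])

```text
t: 9.35
tool_pos: [0.4408, 0.1149, 0.1008]
tool_rot: [-2.157, -2.284, 0.001]
contact_force: [0.3, 0.3, 0.0]
opening: 0.0802
grip_force: 0.0
```

```bash
python3 -c "
from h import *
goto([.4385,.1205],.018,3.7)"
```

```text
t9.3 rz=-0.43 lin after turn [ 0.0058 -0.0019  0.0828] tilt [-8.e-04 -4.e-04 -1.e+00] pos [0.4408 0.1149 0.1008] car [-0.2138 -0.0994] op 0.0802 gf 0.0 F [0.3 0.3 0. ]
```

Call:
jog_arm(steps=[{"delta_rot":[0,0,-0.4],"linear":[0.006,-0.002,0.02],"grip":0.08},{"delta_rot":[0,0,0],"linear":[0,0,0.03],"grip":0.08},{"delta_rot":[0,0,0],"linear":[0,0,0.025],"grip":0.08},{"delta_rot":[0,0,0],"linear":[0,0,0.008],"grip":0.08},{"delta_rot":[0,0,0],"linear":[0,0,0],"grip":0.08},{"delta_rot":[0,0,0],"linear":[0,0,0],"grip":0.04},{"delta_rot":[0,0,0],"linear":[0,0,0],"grip":0.04},{"delta_rot":[0,0,0],"linear":[0,0,0],"grip":0.04},{"delta_rot":[0,0,0],"linear":[0,0,0],"grip":0.04}], newtons=50)

```text
t: 10.25
tool_pos: [0.4405, 0.1213, 0.02]
tool_rot: [2.146, 2.29, 0.005]
contact_force: [-0.4, -1.0, 7.1]
opening: 0.0551
grip_force: 54.0
```

```bash
python3 -c "
from h import *
goto([.4385,.1205],.018,3.7)"
```

```text
t10.2 rz=0.01 lin after turn [-0.0007 -0.0021  0.002 ] tilt [ 0.0043 -0.     -1.    ] pos [0.4405 0.1213 0.02  ] car [-0.2202 -0.0999] op 0.0551 gf 54.0 F [-0.4 -1.   7.1]
```

Call:
jog_arm(steps=[{"delta_rot":[0,0,0],"linear":[0,0,-0.02],"grip":0.04},{"delta_rot":[0,0,0],"linear":[0,0,-0.04],"grip":0.04},{"delta_rot":[0,0,0],"linear":[0,0,-0.04],"grip":0.04},{"delta_rot":[0,0,2.8],"linear":[0,0,-0.03],"grip":0.04},{"delta_rot":[0,0,2.8],"linear":[0,0,0],"grip":0.04},{"delta_rot":[0,0,0],"linear":[0,0,0],"grip":0.04}], newtons=50)

```text
t: 10.85
tool_pos: [0.4389, 0.1215, 0.1492]
tool_rot: [2.256, 2.184, 0.003]
contact_force: [0.3, -1.0, -1.9]
opening: 0.0557
grip_force: 53.7
```

```bash
python3 -c "
from h import *
goto(wor(-.0012,.0017),.08)"
```

```text
t10.8 rz=0.09 lin after turn [-0.2191  0.1032  0.0692] tilt [ 2.5e-03  4.0e-04 -1.0e+00] pos [0.4389 0.1215 0.1492] car [-0.2203 -0.1015] op 0.0557 gf 53.7 F [ 0.3 -1.  -1.9]
```

Call:
jog_arm(steps=[{"delta_rot":[0,0,0],"linear":[-0.03,0.014,0],"grip":0.04},{"delta_rot":[0,0,0],"linear":[-0.04,0.019,0],"grip":0.04},{"delta_rot":[0,0,0],"linear":[-0.04,0.019,0],"grip":0.04},{"delta_rot":[0,0,0],"linear":[-0.04,0.019,0],"grip":0.04},{"delta_rot":[0,0,0],"linear":[-0.04,0.019,0.0],"grip":0.04},{"delta_rot":[0,0,0],"linear":[-0.02,0.009,0.02],"grip":0.04},{"delta_rot":[0,0,0],"linear":[-0.009,0.004,0.03],"grip":0.04},{"delta_rot":[0,0,0],"linear":[0,0,0.01],"grip":0.04},{"delta_rot":[0,0,0],"linear":[0,0,0],"grip":0.04},{"delta_rot":[0,0,0],"linear":[0,0,0],"grip":0.04}])

```text
t: 11.85
tool_pos: [0.5338, -0.1002, 0.0878]
tool_rot: [-2.256, -2.185, 0.0]
contact_force: [-1.1, 0.6, -1.4]
opening: 0.0552
grip_force: 53.6
```

```bash
python3 -c "
from h import *
goto(wor(-.0012,.0017),.04)"
```

```text
t11.8 rz=0.14 lin after turn [-0.0008  0.0007  0.0478] tilt [-6.e-04  4.e-04 -1.e+00] pos [ 0.5338 -0.1002  0.0878] car [-0.002  0.001] op 0.0552 gf 53.6 F [-1.1  0.6 -1.4]
```

Call:
jog_arm(steps=[{"delta_rot":[0,0,0.1],"linear":[-0.001,0.0007,0.02],"grip":0.04},{"delta_rot":[0,0,0],"linear":[0,0,0.02],"grip":0.04},{"delta_rot":[0,0,0],"linear":[0,0,0.008],"grip":0.04},{"delta_rot":[0,0,0],"linear":[0,0,0.0],"grip":0.04},{"delta_rot":[0,0,0],"linear":[0,0,0],"grip":0.04}])

```text
t: 12.35
tool_pos: [0.5357, -0.1019, 0.0412]
tool_rot: [2.258, 2.182, 0.001]
contact_force: [0.6, 0.1, -1.8]
opening: 0.0549
grip_force: 53.7
```

```bash
python3 -c "
from h import *
goto(wor(-.0012,.0017),.03)"
```

```text
t12.3 rz=0.02 lin after turn [ 0.0008 -0.0011  0.0112] tilt [ 1.9e-03 -6.0e-04 -1.0e+00] pos [ 0.5357 -0.1019  0.0412] car [-0.0004  0.0028] op 0.0549 gf 53.7 F [ 0.6  0.1 -1.8]
```

Call:
jog_arm(steps=[{"delta_rot":[0,0,0],"linear":[0.0008,-0.001,0.003],"grip":0.04},{"delta_rot":[0,0,0],"linear":[0,0,0.003],"grip":0.04},{"delta_rot":[0,0,0],"linear":[0,0,0.003],"grip":0.04},{"delta_rot":[0,0,0],"linear":[0,0,0.002],"grip":0.04},{"delta_rot":[0,0,0],"linear":[0,0,0],"grip":0.04},{"delta_rot":[0,0,0],"linear":[0,0,0],"grip":0.04}])

```text
t: 12.95
tool_pos: [0.534, -0.1012, 0.03]
tool_rot: [-2.259, -2.182, 0.001]
contact_force: [-4.5, 1.4, 6.5]
opening: 0.055
grip_force: 54.6
```

```bash
python3 -c "
from h import *
goto(wor(-.0012,.0017),.03)"
```

```text
t12.9 rz=-0.02 lin after turn [0.0002 0.0005 0.    ] tilt [-6.e-04  1.e-04 -1.e+00] pos [ 0.534  -0.1012  0.03  ] car [-0.001   0.0012] op 0.055 gf 54.6 F [-4.5  1.4  6.5]
```

Call:
jog_arm(steps=[{"delta_rot":[0,0,0],"linear":[0,0,0],"grip":0.075},{"delta_rot":[0,0,0],"linear":[0,0,0],"grip":0.075},{"delta_rot":[0,0,0],"linear":[0,0,0],"grip":0.08},{"delta_rot":[0,0,0],"linear":[0,0,-0.03],"grip":0.08},{"delta_rot":[0,0,0],"linear":[0,0,-0.04],"grip":0.08},{"delta_rot":[0,0,0],"linear":[0,0,-0.04],"grip":0.08},{"delta_rot":[0,0,-5.8],"linear":[0.0,0,-0.01],"grip":0.08},{"delta_rot":[0,0,-5.8],"linear":[0,0,0],"grip":0.08},{"delta_rot":[0,0,0],"linear":[0,0.03,0],"grip":0.08}])

```text
t: 13.85
tool_pos: [0.5621, -0.0964, 0.149]
tool_rot: [-2.027, -2.4, 0.001]
contact_force: [1.3, -0.1, -0.1]
opening: 0.0797
grip_force: 0.0
```

```bash
python3 -c "
from h import *
im,d=snap('top','g')
for o in reds('top',im,d):print(o)
im,d=snap('side','g')
for o in reds('side',im,d):print(o)
goto([.6675,-.05],.1,9.6)"
```

```text
(array([294., 154.]), np.int32(515), 665, -47, 51, 82, 55, -82.3)
(array([177., 177.]), np.int32(631), 604, 286, 51, 91, 57, 80.1)
(array([165., 233.]), np.int32(675), 448, 316, 51, 90, 57, -69.9)
(array([222., 171.]), np.int32(243), 666, -42, 51, 87, 50, -82.5)
(array([209., 251.]), np.int32(389), 603, 292, 51, 90, 55, 80.3)
(array([270., 272.]), np.int32(399), 448, 322, 51, 89, 50, -69.1)
t13.9 rz=0.04 lin after turn [0.0283 0.1086 0.0489] tilt [ 0.0014  0.     -1.    ] pos [ 0.5651 -0.096   0.1489] car [-0.0073  0.0321] op 0.0802 gf 0.0 F [0.  0.1 0.4]
```

Call:
jog_arm(steps=[{"delta_rot":[0,0,0],"linear":[0.01,0.035,0],"grip":0.08},{"delta_rot":[0,0,0],"linear":[0.01,0.04,0],"grip":0.08},{"delta_rot":[0,0,0],"linear":[0.008,0.034,0.02],"grip":0.08},{"delta_rot":[0,0,0],"linear":[0,0,0.029],"grip":0.08},{"delta_rot":[0,0,0],"linear":[0,0,0],"grip":0.08},{"delta_rot":[0,0,0],"linear":[0,0,0],"grip":0.08}])

```text
t: 14.55
tool_pos: [0.665, -0.0504, 0.0988]
tool_rot: [-2.026, -2.398, 0.002]
contact_force: [0.3, 0.1, 0.6]
opening: 0.0797
grip_force: 0.0
```

```bash
python3 -c "
from h import *
goto([.6675,-.05],.02,9.2)"
```

```text
t14.6 rz=0.40 lin after turn [-0.0001  0.0026  0.0788] tilt [-2.9e-03  4.0e-04 -1.0e+00] pos [ 0.665  -0.0504  0.0988] car [-0.0564  0.1303] op 0.0797 gf 0.0 F [0.3 0.1 0.6]
```

Call:
jog_arm(steps=[{"delta_rot":[0,0,0.2],"linear":[0,0.0025,0.02],"grip":0.08},{"delta_rot":[0,0,0],"linear":[0,0,0.03],"grip":0.08},{"delta_rot":[0,0,0],"linear":[0,0,0.022],"grip":0.08},{"delta_rot":[0,0,0],"linear":[0,0,0.007],"grip":0.08},{"delta_rot":[0,0,0],"linear":[0,0,0],"grip":0.08},{"delta_rot":[0,0,0],"linear":[0,0,0],"grip":0.04},{"delta_rot":[0,0,0],"linear":[0,0,0],"grip":0.04},{"delta_rot":[0,0,0],"linear":[0,0,0],"grip":0.04},{"delta_rot":[0,0,0],"linear":[0,0,0],"grip":0.04}], newtons=50)

```text
t: 15.45
tool_pos: [0.6706, -0.0504, 0.0237]
tool_rot: [2.029, 2.393, 0.003]
contact_force: [-0.6, -0.9, 6.6]
opening: 0.0547
grip_force: 54.7
```

```bash
python3 -c "
from h import *
goto([.6675,-.05],.02,9.6)"
```

```text
t15.4 rz=-0.19 lin after turn [ 0.0009 -0.003   0.0037] tilt [ 0.0042 -0.001  -1.    ] pos [ 0.6706 -0.0504  0.0237] car [-0.0565  0.1359] op 0.0547 gf 54.7 F [-0.6 -0.9  6.6]
```

Call:
jog_arm(steps=[{"delta_rot":[0,0,0],"linear":[0,0,-0.02],"grip":0.04},{"delta_rot":[0,0,0],"linear":[0,0,-0.04],"grip":0.04},{"delta_rot":[0,0,0],"linear":[0,0,-0.04],"grip":0.04},{"delta_rot":[0,0,5.8],"linear":[0,0,-0.04],"grip":0.04},{"delta_rot":[0,0,5.6],"linear":[0,0,0],"grip":0.04},{"delta_rot":[0,0,0],"linear":[0,0,0],"grip":0.04}], newtons=50)

```text
t: 16.05
tool_pos: [0.6696, -0.05, 0.1632]
tool_rot: [2.257, 2.181, 0.003]
contact_force: [-0.6, 0.7, -2.5]
opening: 0.0551
grip_force: 53.9
```

```bash
python3 -c "
from h import *
goto(wor(.0005,.0014),.12)"
```

```text
t16.1 rz=-0.01 lin after turn [-0.0573 -0.1335  0.0432] tilt [ 3.7e-03 -7.0e-04 -1.0e+00] pos [ 0.6696 -0.05    0.1632] car [-0.0568  0.1349] op 0.0551 gf 53.9 F [-0.6  0.7 -2.5]
```

Call:
jog_arm(steps=[{"delta_rot":[0,0,0],"linear":[-0.01,-0.025,0],"grip":0.04},{"delta_rot":[0,0,0],"linear":[-0.015,-0.035,0],"grip":0.04},{"delta_rot":[0,0,0],"linear":[-0.015,-0.035,0],"grip":0.04},{"delta_rot":[0,0,0],"linear":[-0.012,-0.025,0.015],"grip":0.04},{"delta_rot":[0,0,0],"linear":[-0.005,-0.0135,0.02],"grip":0.04},{"delta_rot":[0,0,0],"linear":[0,0,0.01],"grip":0.04},{"delta_rot":[0,0,0],"linear":[0,0,0],"grip":0.04},{"delta_rot":[0,0,0],"linear":[0,0,0],"grip":0.04}])

```text
t: 16.85
tool_pos: [0.5338, -0.1019, 0.1157]
tool_rot: [-2.258, -2.183, -0.0]
contact_force: [-0.1, 0.4, -0.8]
opening: 0.0549
grip_force: 54.0
```

```bash
python3 -c "
from h import *
goto(wor(.0005,.0014),.0797)
im,d=snap('side','h'); P=cloud('side',d)
for o in reds('side',im,d):print(o)
cv2.imwrite('pics/h2.png',cv2.resize(im[90:210,210:330],None,fx=5,fy=5,interpolation=2)[:,:,::-1])"
```

```text
t16.9 rz=0.04 lin after turn [-0.0008  0.0004  0.036 ] tilt [-3.e-04  4.e-04 -1.e+00] pos [ 0.5338 -0.1019  0.1157] car [-0.0003  0.001 ] op 0.0549 gf 54.0 F [-0.1  0.4 -0.8]
(array([267., 143.]), np.int32(204), 532, -95, 143, 89, 48, 88.8)
(array([209., 251.]), np.int32(376), 603, 293, 51, 89, 54, 80.1)
(array([270., 271.]), np.int32(430), 448, 321, 51, 90, 49, -68.9)
```

View pics/h2.png

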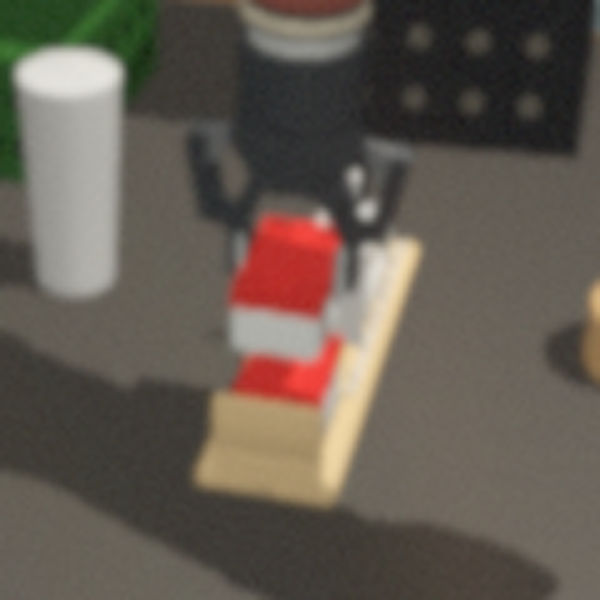

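Call:
jog_arm(steps=[{"delta_rot":[0,0,0],"linear":[-0.0008,0.0004,0.015],"grip":0.04},{"delta_rot":[0,0,0],"linear":[0,0,0.01],"grip":0.04},{"delta_rot":[0,0,0],"linear":[0,0,0],"grip":0.04},{"delta_rot":[0,0,0],"linear":[0,0,0],"grip":0.04}])

```text
t: 17.3
tool_pos: [0.5333, -0.1028, 0.09]
tool_rot: [-2.259, -2.182, 0.001]
contact_force: [0.5, 0.5, -1.3]
opening: 0.055
grip_force: 54.0
```

```bash
python3 -c "
from h import *
goto(wor(.0005,.0014),.0797)"
```

```text
t17.3 rz=-0.01 lin after turn [0.0001 0.0009 0.0103] tilt [-1.4e-03  5.0e-04 -1.0e+00] pos [ 0.5333 -0.1028  0.09  ] car [0.0006 0.0005] op 0.055 gf 54.0 F [ 0.5  0.5 -1.3]
```

Call:
jog_arm(steps=[{"delta_rot":[0,0,0],"linear":[0,0.0008,0.003],"grip":0.04},{"delta_rot":[0,0,0],"linear":[0,0,0.003],"grip":0.04},{"delta_rot":[0,0,0],"linear":[0,0,0.003],"grip":0.04},{"delta_rot":[0,0,0],"linear":[0,0,0.0015],"grip":0.04},{"delta_rot":[0,0,0],"linear":[0,0,0],"grip":0.04},{"delta_rot":[0,0,0],"linear":[0,0,0],"grip":0.04}])

```text
t: 17.9
tool_pos: [0.5344, -0.1031, 0.0804]
tool_rot: [2.26, 2.182, 0.0]
contact_force: [-0.1, -1.1, -1.5]
opening: 0.0552
grip_force: 54.1
```

```bash
python3 -c "
from h import *
goto(wor(.0005,.0014),.0797)"
```

```text
t17.9 rz=-0.02 lin after turn [ 0.0003 -0.0003  0.0007] tilt [ 0.  0. -1.] pos [ 0.5344 -0.1031  0.0804] car [0.0008 0.0017] op 0.0552 gf 54.1 F [-0.1 -1.1 -1.5]
```

Call:
jog_arm(steps=[{"delta_rot":[0,0,0],"linear":[0,0,0.001],"grip":0.04},{"delta_rot":[0,0,0],"linear":[0,0,0],"grip":0.04},{"delta_rot":[0,0,0],"linear":[0,0,0],"grip":0.075},{"delta_rot":[0,0,0],"linear":[0,0,0],"grip":0.08},{"delta_rot":[0,0,0],"linear":[0,0,0],"grip":0.08},{"delta_rot":[0,0,0],"linear":[0,0,-0.04],"grip":0.08},{"delta_rot":[0,0,0],"linear":[0,0,-0.04],"grip":0.08},{"delta_rot":[0,0,0],"linear":[0,0,-0.02],"grip":0.08},{"delta_rot":[0,0,4.3],"linear":[0.02,0,0],"grip":0.08},{"delta_rot":[0,0,4.3],"linear":[0.04,0,0],"grip":0.08}])

```text
t: 18.9
tool_pos: [0.5403, -0.0446, 0.181]
tool_rot: [2.422, 1.997, 0.002]
contact_force: [0.3, 0.7, -0.8]
opening: 0.0803
grip_force: 0.0
```

```bash
python3 -c "
from h import *
im,d=snap('side','i')
for o in reds('side',im,d):print(o)
goto([.607,.287],.1,-10.5)"
```

```text
(array([265., 155.]), np.int32(112), 533, -94, 107, 83, 47, 85.2)
(array([209., 251.]), np.int32(391), 603, 292, 51, 90, 53, 79.7)
(array([269., 271.]), np.int32(422), 448, 322, 51, 89, 50, -69.4)
t18.9 rz=-0.31 lin after turn [0.332  0.0066 0.0801] tilt [ 0.0018  0.0041 -1.    ] pos [ 0.5401 -0.0383  0.1801] car [-0.0642  0.0051] op 0.0801 gf 0.0 F [-0.5  4.   0.3]
```

Call:
jog_arm(steps=[{"delta_rot":[0,0,-0.3],"linear":[0.045,0.001,0],"grip":0.08},{"delta_rot":[0,0,0],"linear":[0.045,0.001,0],"grip":0.08},{"delta_rot":[0,0,0],"linear":[0.045,0.001,0],"grip":0.08},{"delta_rot":[0,0,0],"linear":[0.045,0.001,0],"grip":0.08},{"delta_rot":[0,0,0],"linear":[0.045,0.001,0],"grip":0.08},{"delta_rot":[0,0,0],"linear":[0.045,0.001,0.01],"grip":0.08},{"delta_rot":[0,0,0],"linear":[0.04,0,0.03],"grip":0.08},{"delta_rot":[0,0,0],"linear":[0.02,0,0.04],"grip":0.08},{"delta_rot":[0,0,0],"linear":[0,0,0],"grip":0.08},{"delta_rot":[0,0,0],"linear":[0,0,0],"grip":0.08}])

```text
t: 19.95
tool_pos: [0.6038, 0.28, 0.098]
tool_rot: [-2.41, -2.014, 0.005]
contact_force: [1.1, 0.9, 1.1]
opening: 0.0804
grip_force: 0.0
```

```bash
python3 -c "
from h import *
goto([.607,.287],.02,-10.5)"
```

```text
t19.9 rz=0.27 lin after turn [0.0075 0.0019 0.078 ] tilt [-0.0027 -0.0014 -1.    ] pos [0.6038 0.28   0.098 ] car [-0.3844  0.0578] op 0.0804 gf 0.0 F [1.1 0.9 1.1]
```

Call:
jog_arm(steps=[{"delta_rot":[0,0,0.2],"linear":[0.0075,0.002,0.02],"grip":0.08},{"delta_rot":[0,0,0],"linear":[0,0,0.03],"grip":0.08},{"delta_rot":[0,0,0],"linear":[0,0,0.022],"grip":0.08},{"delta_rot":[0,0,0],"linear":[0,0,0.006],"grip":0.08},{"delta_rot":[0,0,0],"linear":[0,0,0],"grip":0.08},{"delta_rot":[0,0,0],"linear":[0,0,0],"grip":0.04},{"delta_rot":[0,0,0],"linear":[0,0,0],"grip":0.04},{"delta_rot":[0,0,0],"linear":[0,0,0],"grip":0.04},{"delta_rot":[0,0,0],"linear":[0,0,0],"grip":0.04}], newtons=50)

```text
t: 20.85
tool_pos: [0.6097, 0.2877, 0.0244]
tool_rot: [2.414, 2.008, 0.006]
contact_force: [-1.1, -1.2, 7.0]
opening: 0.0549
grip_force: 54.7
```

```bash
python3 -c "
from h import *
goto([.607,.287],.02,-10.5)"
```

```text
t20.9 rz=0.01 lin after turn [-0.0012 -0.0025  0.0044] tilt [ 0.0039  0.0011 -1.    ] pos [0.6097 0.2877 0.0244] car [-0.3923  0.0635] op 0.0549 gf 54.7 F [-1.1 -1.2  7. ]
```

Call:
jog_arm(steps=[{"delta_rot":[0,0,0],"linear":[0,0,-0.02],"grip":0.04},{"delta_rot":[0,0,0],"linear":[0,0,-0.04],"grip":0.04},{"delta_rot":[0,0,0],"linear":[0,0,-0.04],"grip":0.04},{"delta_rot":[0,0,-4.3],"linear":[0,0,-0.04],"grip":0.04},{"delta_rot":[0,0,-4.2],"linear":[0,0,-0.025],"grip":0.04},{"delta_rot":[0,0,0],"linear":[0,0,0],"grip":0.04},{"delta_rot":[0,0,0],"linear":[0,0,0],"grip":0.04}], newtons=50)

```text
t: 21.55
tool_pos: [0.6078, 0.2872, 0.186]
tool_rot: [2.261, 2.181, 0.0]
contact_force: [-0.7, -0.5, -2.4]
opening: 0.0551
grip_force: 53.9
```

```bash
python3 -c "
from h import *
goto(wor(-.0008,.0014),.165)"
```

```text
t21.6 rz=-0.11 lin after turn [-0.3909 -0.0602  0.021 ] tilt [ 3.e-04  0.e+00 -1.e+00] pos [0.6078 0.2872 0.186 ] car [-0.3917  0.0616] op 0.0551 gf 53.9 F [-0.7 -0.5 -2.4]
```

Call:
jog_arm(steps=[{"delta_rot":[0,0,0],"linear":[-0.03,-0.005,0],"grip":0.04},{"delta_rot":[0,0,0],"linear":[-0.045,-0.007,0],"grip":0.04},{"delta_rot":[0,0,0],"linear":[-0.045,-0.007,0],"grip":0.04},{"delta_rot":[0,0,0],"linear":[-0.045,-0.007,0],"grip":0.04},{"delta_rot":[0,0,0],"linear":[-0.045,-0.007,0],"grip":0.04},{"delta_rot":[0,0,0],"linear":[-0.045,-0.007,0],"grip":0.04},{"delta_rot":[0,0,0],"linear":[-0.045,-0.007,0],"grip":0.04},{"delta_rot":[0,0,0],"linear":[-0.045,-0.007,0],"grip":0.04},{"delta_rot":[0,0,0],"linear":[-0.03,-0.004,0.01],"grip":0.04},{"delta_rot":[0,0,0],"linear":[-0.016,-0.002,0.011],"grip":0.04}])

```text
t: 22.55
tool_pos: [0.5325, -0.1033, 0.1623]
tool_rot: [-2.262, -2.176, 0.003]
contact_force: [1.1, 0.4, -2.1]
opening: 0.0552
grip_force: 53.9
```

Call:
jog_arm(steps=[{"delta_rot":[0,0,0],"linear":[0,0,0],"grip":0.04},{"delta_rot":[0,0,0],"linear":[0,0,0],"grip":0.04},{"delta_rot":[0,0,0],"linear":[0,0,0],"grip":0.04}])

```text
t: 22.85
tool_pos: [0.5344, -0.1002, 0.1647]
tool_rot: [-2.258, -2.183, -0.0]
contact_force: [0.7, 0.2, -2.0]
opening: 0.0548
grip_force: 53.8
```

```bash
python3 -c "
from h import *
goto(wor(-.0008,.0014),.1264)
im,d=snap('side','j'); P=cloud('side',d)
for o in reds('side',im,d):print(o)"
```

```text
t22.9 rz=0.05 lin after turn [-0.0013 -0.0002  0.0383] tilt [-8.e-04  8.e-04 -1.e+00] pos [ 0.5344 -0.1002  0.1647] car [-0.0021  0.0016] op 0.0548 gf 53.8 F [ 0.7  0.2 -2. ]
(array([267., 130.]), np.int32(206), 534, -94, 191, 85, 46, 88.7)
(array([265., 155.]), np.int32(135), 534, -77, 107, 49, 49, 84.0)
(array([269., 271.]), np.int32(416), 447, 322, 51, 90, 51, -68.6)
```

Call:
jog_arm(steps=[{"delta_rot":[0,0,0],"linear":[-0.0013,-0.0002,0.015],"grip":0.04},{"delta_rot":[0,0,0],"linear":[0,0,0.012],"grip":0.04},{"delta_rot":[0,0,0],"linear":[0,0,0],"grip":0.04},{"delta_rot":[0,0,0],"linear":[0,0,0],"grip":0.04}])

```text
t: 23.3
tool_pos: [0.5335, -0.1023, 0.1372]
tool_rot: [-2.258, -2.182, 0.001]
contact_force: [-0.2, -0.3, -1.7]
opening: 0.0552
grip_force: 53.8
```

```bash
python3 -c "
from h import *
goto(wor(-.0008,.0014),.1264)"
```

```text
t23.3 rz=-0.01 lin after turn [0.0009 0.0007 0.0108] tilt [-1.9e-03  7.0e-04 -1.0e+00] pos [ 0.5335 -0.1023  0.1372] car [0.0001 0.0007] op 0.0552 gf 53.8 F [-0.2 -0.3 -1.7]
```

Call:
jog_arm(steps=[{"delta_rot":[0,0,0],"linear":[0.0008,0.0006,0.003],"grip":0.04},{"delta_rot":[0,0,0],"linear":[0,0,0.003],"grip":0.04},{"delta_rot":[0,0,0],"linear":[0,0,0.003],"grip":0.04},{"delta_rot":[0,0,0],"linear":[0,0,0.002],"grip":0.04},{"delta_rot":[0,0,0],"linear":[0,0,0],"grip":0.04},{"delta_rot":[0,0,0],"linear":[0,0,0],"grip":0.04}])

```text
t: 23.9
tool_pos: [0.5347, -0.102, 0.1273]
tool_rot: [2.26, 2.182, 0.0]
contact_force: [-0.5, -0.6, -1.0]
opening: 0.0549
grip_force: 53.8
```

```bash
python3 -c "
from h import *
goto(wor(-.0008,.0014),.1264)"
```

```text
t23.9 rz=-0.03 lin after turn [ 0.0005 -0.0005  0.0009] tilt [ 0. -0. -1.] pos [ 0.5347 -0.102   0.1273] car [-0.0003  0.0019] op 0.0549 gf 53.8 F [-0.5 -0.6 -1. ]
```

Call:
jog_arm(steps=[{"delta_rot":[0,0,0],"linear":[0,0,0.001],"grip":0.04},{"delta_rot":[0,0,0],"linear":[0,0,0],"grip":0.04},{"delta_rot":[0,0,0],"linear":[0,0,0],"grip":0.075},{"delta_rot":[0,0,0],"linear":[0,0,0],"grip":0.08},{"delta_rot":[0,0,0],"linear":[0,0,0],"grip":0.08},{"delta_rot":[0,0,0],"linear":[0,0,-0.04],"grip":0.08},{"delta_rot":[0,0,0],"linear":[0,0,-0.04],"grip":0.08},{"delta_rot":[0,0,-7.5],"linear":[0,0,-0.01],"grip":0.08},{"delta_rot":[0,0,-7.5],"linear":[0.03,0,0],"grip":0.08},{"delta_rot":[0,0,-7.5],"linear":[0.04,0,0],"grip":0.08}])

```text
t: 24.9
tool_pos: [0.5237, -0.0335, 0.2177]
tool_rot: [1.786, 2.582, 0.001]
contact_force: [-0.1, 1.1, -0.2]
opening: 0.0798
grip_force: 0.0
```

```bash
python3 -c "
from h import *
im,d=snap('side','k')
for o in reds('side',im,d):print(o)
goto([.450,.316],.1,20.4)"
```

```text
(array([266., 142.]), np.int32(135), 535, -96, 153, 87, 46, 88.8)
(array([270., 271.]), np.int32(433), 447, 322, 51, 90, 51, -68.6)
t24.9 rz=0.75 lin after turn [0.3474 0.0525 0.1169] tilt [ 1.0e-04  4.2e-03 -1.0e+00] pos [ 0.5218 -0.0279  0.2169] car [-0.0739 -0.0135] op 0.08 gf 0.0 F [ 0.9  4.2 -0.2]
```

Third box seated (top at 153 mm).

Call:
jog_arm(steps=[{"delta_rot":[0,0,0.7],"linear":[0.045,0.006,0],"grip":0.08},{"delta_rot":[0,0,0],"linear":[0.047,0.007,0],"grip":0.08},{"delta_rot":[0,0,0],"linear":[0.047,0.007,0],"grip":0.08},{"delta_rot":[0,0,0],"linear":[0.047,0.007,0],"grip":0.08},{"delta_rot":[0,0,0],"linear":[0.047,0.007,0],"grip":0.08},{"delta_rot":[0,0,0],"linear":[0.047,0.007,0.01],"grip":0.08},{"delta_rot":[0,0,0],"linear":[0.035,0.006,0.03],"grip":0.08},{"delta_rot":[0,0,0],"linear":[0.025,0.005,0.04],"grip":0.08},{"delta_rot":[0,0,0],"linear":[0.01,0,0.036],"grip":0.08},{"delta_rot":[0,0,0],"linear":[0,0,0],"grip":0.08}])

```text
t: 25.95
tool_pos: [0.4482, 0.3128, 0.0943]
tool_rot: [-1.8, -2.568, 0.016]
contact_force: [-1.2, -1.5, -2.1]
opening: 0.0799
grip_force: 0.0
```

Call:
jog_arm(steps=[{"delta_rot":[0,0,0],"linear":[0,0,0],"grip":0.08}])

```text
t: 26.05
tool_pos: [0.4526, 0.3134, 0.1004]
tool_rot: [-1.806, -2.57, 0.002]
contact_force: [1.1, -0.1, 0.9]
opening: 0.0801
grip_force: 0.0
```

```bash
python3 -c "
from h import *
goto([.450,.316],.02,20.4)"
```

```text
t26.1 rz=-0.58 lin after turn [ 0.0033 -0.0015  0.0804] tilt [-8.e-04 -8.e-04 -1.e+00] pos [0.4526 0.3134 0.1004] car [-0.4126 -0.0945] op 0.0801 gf 0.0 F [ 1.1 -0.1  0.9]
```

Call:
jog_arm(steps=[{"delta_rot":[0,0,-0.5],"linear":[0.0033,-0.0015,0.02],"grip":0.08},{"delta_rot":[0,0,0],"linear":[0,0,0.03],"grip":0.08},{"delta_rot":[0,0,0],"linear":[0,0,0.022],"grip":0.08},{"delta_rot":[0,0,0],"linear":[0,0,0.006],"grip":0.08},{"delta_rot":[0,0,0],"linear":[0,0,0],"grip":0.08},{"delta_rot":[0,0,0],"linear":[0,0,0],"grip":0.04},{"delta_rot":[0,0,0],"linear":[0,0,0],"grip":0.04},{"delta_rot":[0,0,0],"linear":[0,0,0],"grip":0.04},{"delta_rot":[0,0,0],"linear":[0,0,0],"grip":0.04}], newtons=50)

```text
t: 26.95
tool_pos: [0.452, 0.317, 0.025]
tool_rot: [1.794, 2.576, 0.005]
contact_force: [-0.1, -1.5, 7.0]
opening: 0.0552
grip_force: 54.2
```

```bash
python3 -c "
from h import *
goto([.450,.316],.02,20.4)"
```

```text
t26.9 rz=-0.09 lin after turn [-0.0003 -0.0022  0.005 ] tilt [ 0.0038  0.0015 -1.    ] pos [0.452 0.317 0.025] car [-0.4162 -0.0952] op 0.0552 gf 54.2 F [-0.1 -1.5  7. ]
```

Call:
jog_arm(steps=[{"delta_rot":[0,0,0],"linear":[0,0,-0.02],"grip":0.04},{"delta_rot":[0,0,0],"linear":[0,0,-0.045],"grip":0.04},{"delta_rot":[0,0,0],"linear":[0,0,-0.045],"grip":0.04},{"delta_rot":[0,0,5.6],"linear":[0,0,-0.045],"grip":0.04},{"delta_rot":[0,0,5.6],"linear":[0,0,-0.035],"grip":0.04},{"delta_rot":[0,0,5.6],"linear":[0,0,0],"grip":0.04},{"delta_rot":[0,0,5.6],"linear":[0,0,0],"grip":0.04},{"delta_rot":[0,0,0],"linear":[0,0,0],"grip":0.04},{"delta_rot":[0,0,0],"linear":[0,0,0],"grip":0.04}], newtons=50)

```text
t: 27.85
tool_pos: [0.4499, 0.3162, 0.2123]
tool_rot: [-2.259, -2.183, 0.0]
contact_force: [-0.5, 1.1, -1.6]
opening: 0.0551
grip_force: 53.6
```

```bash
python3 -c "
from h import *
goto(wor(-.001,.0014),.212)"
```

```text
t27.9 rz=-0.00 lin after turn [-4.143e-01  9.860e-02  3.000e-04] tilt [-1.e-04 -1.e-04 -1.e+00] pos [0.4499 0.3162 0.2123] car [-0.4153 -0.0972] op 0.0551 gf 53.6 F [-0.5  1.1 -1.6]
```

Call:
jog_arm(steps=[{"delta_rot":[0,0,0],"linear":[-0.04,0.01,0],"grip":0.04},{"delta_rot":[0,0,0],"linear":[-0.046,0.011,0],"grip":0.04},{"delta_rot":[0,0,0],"linear":[-0.046,0.011,0],"grip":0.04},{"delta_rot":[0,0,0],"linear":[-0.046,0.011,0],"grip":0.04},{"delta_rot":[0,0,0],"linear":[-0.046,0.011,0],"grip":0.04},{"delta_rot":[0,0,0],"linear":[-0.046,0.011,0],"grip":0.04},{"delta_rot":[0,0,0],"linear":[-0.046,0.011,0],"grip":0.04},{"delta_rot":[0,0,0],"linear":[-0.046,0.011,0],"grip":0.04},{"delta_rot":[0,0,0],"linear":[-0.035,0.008,0],"grip":0.04},{"delta_rot":[0,0,0],"linear":[-0.017,0.0036,0],"grip":0.04}])

```text
t: 28.85
tool_pos: [0.5335, -0.1038, 0.212]
tool_rot: [-2.263, -2.179, 0.001]
contact_force: [1.0, 0.5, -1.5]
opening: 0.0554
grip_force: 53.6
```

Call:
jog_arm(steps=[{"delta_rot":[0,0,0],"linear":[0,0,0],"grip":0.04},{"delta_rot":[0,0,0],"linear":[0,0,0],"grip":0.04},{"delta_rot":[0,0,0],"linear":[0,0,0],"grip":0.04}])

```text
t: 29.15
tool_pos: [0.5333, -0.0996, 0.2121]
tool_rot: [-2.259, -2.182, -0.0]
contact_force: [0.3, 0.7, -2.0]
opening: 0.0546
grip_force: 53.6
```

```bash
python3 -c "
from h import *
goto(wor(-.001,.0014),.173)
im,d=snap('side','l'); P=cloud('side',d)
for o in reds('side',im,d):print(o)"
```

```text
t29.1 rz=-0.01 lin after turn [-0.0016  0.001   0.0391] tilt [-5.e-04  7.e-04 -1.e+00] pos [ 0.5333 -0.0996  0.2121] car [-0.0026  0.0004] op 0.0546 gf 53.6 F [ 0.3  0.7 -2. ]
(array([268., 115.]), np.int32(232), 533, -95, 238, 95, 49, -89.8)
(array([266., 142.]), np.int32(143), 535, -80, 153, 54, 47, 86.6)
```

Call:
jog_arm(steps=[{"delta_rot":[0,0,0],"linear":[-0.0012,0.001,0.015],"grip":0.04},{"delta_rot":[0,0,0],"linear":[0,0,0.013],"grip":0.04},{"delta_rot":[0,0,0],"linear":[0,0,0],"grip":0.04},{"delta_rot":[0,0,0],"linear":[0,0,0],"grip":0.04}])

```text
t: 29.6
tool_pos: [0.5338, -0.1018, 0.1829]
tool_rot: [-2.26, -2.179, 0.002]
contact_force: [0.0, 0.4, -1.9]
opening: 0.0546
grip_force: 53.6
```

```bash
python3 -c "
from h import *
goto(wor(-.0013,.0015),.173)"
```

```text
t29.6 rz=-0.10 lin after turn [0.0009 0.0005 0.0099] tilt [-2.3e-03  9.0e-04 -1.0e+00] pos [ 0.5338 -0.1018  0.1829] car [-0.0004  0.001 ] op 0.0546 gf 53.6 F [ 0.   0.4 -1.9]
```

Call:
jog_arm(steps=[{"delta_rot":[0,0,0],"linear":[0.0008,0.0003,0.003],"grip":0.04},{"delta_rot":[0,0,0],"linear":[0,0,0.003],"grip":0.04},{"delta_rot":[0,0,0],"linear":[0,0,0.003],"grip":0.04},{"delta_rot":[0,0,0],"linear":[0,0,0.001],"grip":0.04},{"delta_rot":[0,0,0],"linear":[0,0,0],"grip":0.04},{"delta_rot":[0,0,0],"linear":[0,0,0],"grip":0.04}])

```text
t: 30.2
tool_pos: [0.5349, -0.1015, 0.1744]
tool_rot: [2.262, 2.18, 0.0]
contact_force: [-1.0, -1.1, -1.6]
opening: 0.0551
grip_force: 53.6
```

```bash
python3 -c "
from h import *
goto(wor(-.0013,.0015),.173)"
```

```text
t30.2 rz=-0.13 lin after turn [ 0.0006 -0.0006  0.0014] tilt [ 2.e-04 -0.e+00 -1.e+00] pos [ 0.5349 -0.1015  0.1744] car [-0.0007  0.0021] op 0.0551 gf 53.6 F [-1.  -1.1 -1.6]
```

Seating and release, then up and towards the fence side.

Call:
jog_arm(steps=[{"delta_rot":[0,0,0],"linear":[0.0003,-0.0003,0.0017],"grip":0.04},{"delta_rot":[0,0,0],"linear":[0,0,0],"grip":0.04},{"delta_rot":[0,0,0],"linear":[0,0,0],"grip":0.075},{"delta_rot":[0,0,0],"linear":[0,0,0],"grip":0.08},{"delta_rot":[0,0,0],"linear":[0,0,0],"grip":0.08},{"delta_rot":[0,0,0],"linear":[0,0,-0.04],"grip":0.08},{"delta_rot":[0,0,0],"linear":[0,0,-0.04],"grip":0.08},{"delta_rot":[0,0,0],"linear":[0,0,0],"grip":0.08},{"delta_rot":[0,0,0],"linear":[-0.04,0,0],"grip":0.08},{"delta_rot":[0,0,0],"linear":[-0.05,0,0],"grip":0.08}])

```text
t: 31.2
tool_pos: [0.5316, -0.1907, 0.253]
tool_rot: [2.257, 2.184, 0.001]
contact_force: [0.3, -0.3, -0.6]
opening: 0.08
grip_force: 0.0
```

Call:
jog_arm(steps=[{"delta_rot":[0,0,0],"linear":[-0.05,0,0],"grip":0.05},{"delta_rot":[0,0,0],"linear":[-0.04,0,0],"grip":0.05},{"delta_rot":[0,0,0],"linear":[0,0,0],"grip":0.05},{"delta_rot":[0,0,0],"linear":[0,0,0],"grip":0.05}])

```text
t: 31.6
tool_pos: [0.5276, -0.2815, 0.2518]
tool_rot: [-2.262, -2.178, -0.0]
contact_force: [0.5, 0.3, -0.3]
opening: 0.0498
grip_force: 0.0
```

```bash
python3 -c "
from h import *
im,d=snap('side','m')
for o in reds('side',im,d):print(o)
im2,d2=snap('top','m')
for o in reds('top',im2,d2):print(o)
goto(wor(.1868,.0015),.067)
cv2.imwrite('pics/m2.png',cv2.resize(im[80:200,210:330],None,fx=5,fy=5,interpolation=2)[:,:,::-1])"
```

```text
(array([268., 127.]), np.int32(235), 532, -95, 199, 91, 49, 85.5)
(array([325., 187.]), np.int32(827), 534, -100, 199, 88, 55, 88.5)
t31.7 rz=-0.08 lin after turn [-0.0089  0.0002  0.1852] tilt [-3.e-04  8.e-04 -1.e+00] pos [ 0.528  -0.2801  0.2522] car [0.1779 0.0013] op 0.0499 gf 0.0 F [0.2 0.8 0. ]
```

View pics/m2.png

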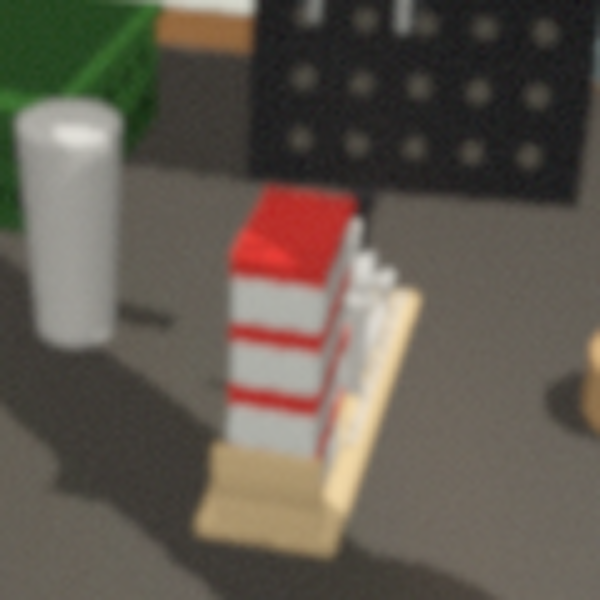

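Call:
jog_arm(steps=[{"delta_rot":[0,0,0],"linear":[-0.009,0.0002,0.03],"grip":0.045},{"delta_rot":[0,0,0],"linear":[0,0,0.04],"grip":0.045},{"delta_rot":[0,0,0],"linear":[0,0,0.02],"grip":0.045},{"delta_rot":[0,0,0],"linear":[0,0,0],"grip":0.045},{"delta_rot":[0,0,0],"linear":[0,0,0.04],"grip":0.045},{"delta_rot":[0,0,0],"linear":[0,0,0.04],"grip":0.045},{"delta_rot":[0,0,0],"linear":[0,0,0.015],"grip":0.045},{"delta_rot":[0,0,0],"linear":[0,0,0],"grip":0.045},{"delta_rot":[0,0,0],"linear":[0,0,0],"grip":0.045}])

```text
t: 32.6
tool_pos: [0.5292, -0.2905, 0.0699]
tool_rot: [2.259, 2.179, 0.001]
contact_force: [-0.1, -0.1, 0.1]
opening: 0.0451
grip_force: 0.0
```

```bash
python3 -c "
from h import *
goto(wor(.1868,.0015),.067)"
```

```text
t32.6 rz=-0.09 lin after turn [ 0.0015 -0.0013  0.0029] tilt [ 0.0025 -0.0017 -1.    ] pos [ 0.5292 -0.2905  0.0699] car [0.1883 0.0028] op 0.0451 gf 0.0 F [-0.1 -0.1  0.1]
```

Call:
jog_arm(steps=[{"delta_rot":[0,0,0],"linear":[0.0015,-0.0012,0.002],"grip":0.045},{"delta_rot":[0,0,0],"linear":[0,0,0],"grip":0.005},{"delta_rot":[0,0,0],"linear":[0,0,0],"grip":0.005},{"delta_rot":[0,0,0],"linear":[0,0,0],"grip":0.005},{"delta_rot":[0,0,0],"linear":[0,0,0],"grip":0.005},{"delta_rot":[0,0,0],"linear":[0.01,0,0],"grip":0.005},{"delta_rot":[0,0,0],"linear":[0.015,0,0],"grip":0.005},{"delta_rot":[0,0,0],"linear":[0.015,0,0],"grip":0.005},{"delta_rot":[0,0,0],"linear":[0.01,0,0],"grip":0.005},{"delta_rot":[0,0,0],"linear":[0,0,0],"grip":0.005}], newtons=40)

```text
t: 33.6
tool_pos: [0.5296, -0.2383, 0.067]
tool_rot: [2.259, 2.18, 0.002]
contact_force: [2.9, 1.8, 4.8]
opening: 0.0113
grip_force: 44.3
```

Call:
jog_arm(steps=[{"delta_rot":[0,0,0],"linear":[0.002,0,0],"grip":0.005},{"delta_rot":[0,0,0],"linear":[0.002,0,0],"grip":0.005},{"delta_rot":[0,0,0],"linear":[0,0,0],"grip":0.005}])

```text
t: 33.9
tool_pos: [0.5296, -0.2362, 0.067]
tool_rot: [2.259, 2.178, -0.001]
contact_force: [2.8, -4.0, 4.3]
opening: 0.0115
grip_force: 44.2
```

```bash
python3 -c "
from h import *
goto(wor(.125,.0015),.067)
im,d=snap('side','n')
for o in reds('side',im,d):print(o)
cv2.imwrite('pics/n2.png',cv2.resize(im[80:200,210:330],None,fx=5,fy=5,interpolation=2)[:,:,::-1])"
```

```text
t33.9 rz=-0.13 lin after turn [0.009 0.    0.   ] tilt [ 0.0024 -0.003  -1.    ] pos [ 0.5296 -0.2362  0.067 ] car [0.134  0.0015] op 0.0115 gf 44.2 F [ 2.8 -4.   4.3]
(array([268., 127.]), np.int32(229), 531, -94, 199, 90, 53, -89.3)
```

Call:
jog_arm(steps=[{"delta_rot":[0,0,0],"linear":[0.002,0,0],"grip":0.005},{"delta_rot":[0,0,0],"linear":[0.002,0,0],"grip":0.005},{"delta_rot":[0,0,0],"linear":[0.002,0,0],"grip":0.005},{"delta_rot":[0,0,0],"linear":[0,0,0],"grip":0.005}])

```text
t: 34.35
tool_pos: [0.5299, -0.2303, 0.067]
tool_rot: [2.259, 2.178, -0.001]
contact_force: [2.0, -4.3, 5.8]
opening: 0.0114
grip_force: 44.2
```

Call:
jog_arm(steps=[{"delta_rot":[0,0,0],"linear":[0.001,0,0],"grip":0.005},{"delta_rot":[0,0,0],"linear":[0.001,0,0],"grip":0.005},{"delta_rot":[0,0,0],"linear":[0,0,0],"grip":0.005}])

```text
t: 34.65
tool_pos: [0.5299, -0.2284, 0.067]
tool_rot: [2.259, 2.177, -0.001]
contact_force: [2.6, -4.6, 5.2]
opening: 0.0118
grip_force: 44.2
```

Call:
jog_arm(steps=[{"delta_rot":[0,0,0],"linear":[0.001,0,0],"grip":0.005},{"delta_rot":[0,0,0],"linear":[0.001,0,0],"grip":0.005},{"delta_rot":[0,0,0],"linear":[0,0,0],"grip":0.005}])

```text
t: 34.95
tool_pos: [0.53, -0.227, 0.067]
tool_rot: [2.258, 2.177, -0.002]
contact_force: [2.3, -6.6, 4.8]
opening: 0.0112
grip_force: 44.1
```

```bash
python3 -c "
from h import *
goto(wor(.125,.0015),.067)
im,d=snap('side','o')
for o in reds('side',im,d):print(o)
im,d=snap('top','o')
for o in reds('top',im,d):print(o)"
```

```text
t35.0 rz=-0.14 lin after turn [-0.0002  0.0001  0.    ] tilt [ 0.0024 -0.0044 -1.    ] pos [ 0.53  -0.227  0.067] car [0.1248 0.0014] op 0.0112 gf 44.1 F [ 2.3 -6.6  4.8]
(array([268., 127.]), np.int32(236), 533, -94, 199, 92, 51, 83.9)
(array([325., 187.]), np.int32(852), 534, -100, 199, 88, 57, 87.0)
```

Call:
jog_arm(steps=[{"delta_rot":[0,0,0],"linear":[0.001,0,0],"grip":0.005},{"delta_rot":[0,0,0],"linear":[0,0,0],"grip":0.005},{"delta_rot":[0,0,0],"linear":[0,0,0],"grip":0.005}])

```text
t: 35.35
tool_pos: [0.53, -0.2264, 0.067]
tool_rot: [2.258, 2.176, -0.003]
contact_force: [2.7, -8.6, 3.9]
opening: 0.0115
grip_force: 44.0
```

Call:
jog_arm(steps=[{"delta_rot":[0,0,0],"linear":[0.001,0,0],"grip":0.005},{"delta_rot":[0,0,0],"linear":[0,0,0],"grip":0.005},{"delta_rot":[0,0,0],"linear":[0,0,0],"grip":0.005}])

```text
t: 35.65
tool_pos: [0.53, -0.2255, 0.067]
tool_rot: [2.258, 2.176, -0.003]
contact_force: [2.4, -8.4, 3.6]
opening: 0.011
grip_force: 44.0
```

```bash
python3 -c "
from h import *
goto(wor(.125,.0015),.067)
im,d=snap('side','p')
for o in reds('side',im,d):print(o)
cv2.imwrite('pics/p2.png',cv2.resize(im[80:200,210:330],None,fx=5,fy=5,interpolation=2)[:,:,::-1])"
```

```text
t35.6 rz=-0.14 lin after turn [-0.0017  0.0001 -0.    ] tilt [ 0.0025 -0.0052 -1.    ] pos [ 0.53   -0.2255  0.067 ] car [0.1233 0.0014] op 0.011 gf 44.0 F [ 2.4 -8.4  3.6]
(array([268., 127.]), np.int32(233), 532, -93, 199, 91, 50, 88.4)
```

View pics/p2.png

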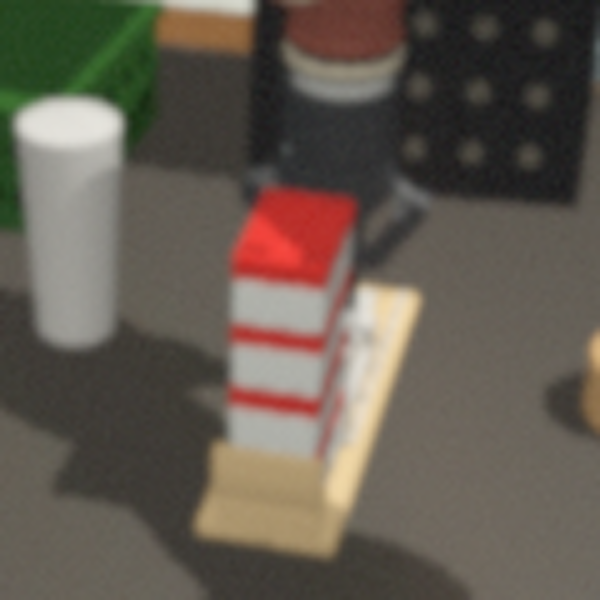

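Call:
jog_arm(steps=[{"delta_rot":[0,0,0],"linear":[-0.002,0,0],"grip":0.005},{"delta_rot":[0,0,0],"linear":[0,0,0],"grip":0.045},{"delta_rot":[0,0,0],"linear":[0,0,0],"grip":0.045},{"delta_rot":[0,0,0],"linear":[0,0,0],"grip":0.045},{"delta_rot":[0,0,0],"linear":[0,0,-0.03],"grip":0.045},{"delta_rot":[0,0,0],"linear":[0,0,-0.04],"grip":0.045},{"delta_rot":[0,0,0],"linear":[-0.01,0,-0.01],"grip":0.045},{"delta_rot":[0,0,0],"linear":[-0.02,0,0],"grip":0.045},{"delta_rot":[0,0,0],"linear":[-0.0152,0,0],"grip":0.045},{"delta_rot":[0,0,0],"linear":[0,0,0],"grip":0.045}])

```text
t: 36.7
tool_pos: [0.5259, -0.2714, 0.1432]
tool_rot: [-2.262, -2.175, 0.002]
contact_force: [0.0, -0.0, 0.2]
opening: 0.0449
grip_force: 0.0
```

Call:
jog_arm(steps=[{"delta_rot":[0,0,0],"linear":[0,0,0],"grip":0.045},{"delta_rot":[0,0,0],"linear":[0,0,0],"grip":0.045}])

```text
t: 36.9
tool_pos: [0.5266, -0.2692, 0.144]
tool_rot: [-2.26, -2.178, 0.0]
contact_force: [-0.7, -0.1, -0.0]
opening: 0.0448
grip_force: 0.0
```

```bash
python3 -c "
from h import *
goto(wor(.1705,.0014),.0793)
im,d=snap('side','q')
im2,d2=snap('top','q')
im2=im2[170:225,285:415]
cv2.imwrite('pics/q2.png',np.vstack([cv2.resize(im[80:180,210:340],(520,400),interpolation=2),cv2.resize(im2,(520,200),interpolation=2)])[:,:,::-1])"
```

```text
t36.9 rz=-0.14 lin after turn [-0.0034  0.0018  0.0647] tilt [-0.0022  0.0019 -1.    ] pos [ 0.5266 -0.2692  0.144 ] car [ 0.1671 -0.0004] op 0.0448 gf 0.0 F [-0.7 -0.1 -0. ]
```

View pics/q2.png

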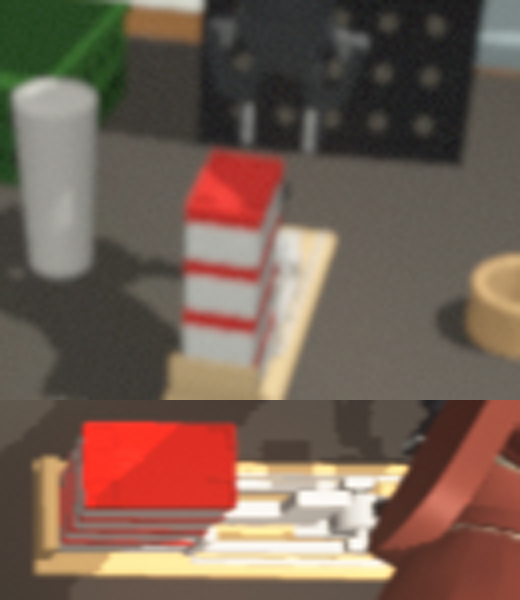

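Call:
jog_arm(steps=[{"delta_rot":[0,0,0],"linear":[-0.0035,0.0015,0.02],"grip":0.045},{"delta_rot":[0,0,0],"linear":[0,0,0.025],"grip":0.045},{"delta_rot":[0,0,0],"linear":[0,0,0.019],"grip":0.045},{"delta_rot":[0,0,0],"linear":[0,0,0],"grip":0.045},{"delta_rot":[0,0,0],"linear":[0,0,0],"grip":0.045}])

```text
t: 37.5
tool_pos: [0.5287, -0.2729, 0.0816]
tool_rot: [-2.261, -2.181, 0.0]
contact_force: [0.4, -0.4, 0.6]
opening: 0.0447
grip_force: 0.0
```

```bash
python3 -c "
from h import *
goto(wor(.171,.0014),.0793)"
```

```text
t37.5 rz=-0.10 lin after turn [-0.0003 -0.0004  0.0023] tilt [-5.e-04  4.e-04 -1.e+00] pos [ 0.5287 -0.2729  0.0816] car [0.1707 0.0018] op 0.0447 gf 0.0 F [ 0.4 -0.4  0.6]
```

Pinch, then follow the arc down.

Call:
jog_arm(steps=[{"delta_rot":[0,0,0],"linear":[0,-0.0004,0.002],"grip":0.045},{"delta_rot":[0,0,0],"linear":[0,0,0],"grip":0.01},{"delta_rot":[0,0,0],"linear":[0,0,0],"grip":0.01},{"delta_rot":[0,0,0],"linear":[0,0,0],"grip":0.01},{"delta_rot":[0,0,0],"linear":[0,0,0],"grip":0.01}], newtons=40)

```text
t: 38.0
tool_pos: [0.5286, -0.2738, 0.0808]
tool_rot: [2.261, 2.18, -0.001]
contact_force: [-2.9, 0.7, 4.8]
opening: 0.0163
grip_force: 39.1
```

Call:
jog_arm(steps=[{"delta_rot":[0,0,0],"linear":[-0.0023,0,0.0004],"grip":0.01},{"delta_rot":[0,0,0],"linear":[-0.0086,0,0.0021],"grip":0.01},{"delta_rot":[0,0,0],"linear":[-0.0082,0,0.0034],"grip":0.01},{"delta_rot":[0,0,0],"linear":[-0.0076,0,0.0046],"grip":0.01},{"delta_rot":[0,0,0],"linear":[0,0,0],"grip":0.01},{"delta_rot":[0,0,0],"linear":[0,0,0],"grip":0.01}])

```text
t: 38.6
tool_pos: [0.5275, -0.2999, 0.0689]
tool_rot: [-2.261, -2.18, -0.002]
contact_force: [-0.4, 3.1, 3.3]
opening: 0.0165
grip_force: 52.5
```

```bash
python3 -c "
from h import *
goto(wor(.1973,.0014),.0688)"
```

```text
t38.6 rz=-0.14 lin after turn [ 0.0004 -0.0001  0.0001] tilt [ 2.0e-04  1.4e-03 -1.0e+00] pos [ 0.5275 -0.2999  0.0689] car [0.1977 0.0015] op 0.0165 gf 52.5 F [-0.4  3.1  3.3]
```

Call:
jog_arm(steps=[{"delta_rot":[0,0,0],"linear":[-0.0066,0,0.0057],"grip":0.01},{"delta_rot":[0,0,0],"linear":[-0.0059,0,0.0066],"grip":0.01},{"delta_rot":[0,0,0],"linear":[-0.0048,0,0.0074],"grip":0.01},{"delta_rot":[0,0,0],"linear":[-0.0036,0,0.0081],"grip":0.01},{"delta_rot":[0,0,0],"linear":[-0.0024,0,0.0085],"grip":0.01},{"delta_rot":[0,0,0],"linear":[-0.0005,0,0.003],"grip":0.01},{"delta_rot":[0,0,0],"linear":[0,0,0],"grip":0.01},{"delta_rot":[0,0,0],"linear":[0,0,0],"grip":0.01}])

```text
t: 39.4
tool_pos: [0.5268, -0.3262, 0.0315]
tool_rot: [2.26, 2.177, -0.003]
contact_force: [-3.0, -3.3, 9.4]
opening: 0.0164
grip_force: 70.8
```

```bash
python3 -c "
from h import *
goto(wor(.2205,.0014),.032)"
```

```text
t39.4 rz=-0.15 lin after turn [ 0.0036 -0.0003 -0.0005] tilt [ 0.001  -0.0041 -1.    ] pos [ 0.5268 -0.3262  0.0315] car [0.2241 0.0017] op 0.0164 gf 70.8 F [-3.  -3.3  9.4]
```

Call:
jog_arm(steps=[{"delta_rot":[0,0,0],"linear":[0,0,0],"grip":0.045},{"delta_rot":[0,0,0],"linear":[0,0,0],"grip":0.045},{"delta_rot":[0,0,0],"linear":[0,0,0],"grip":0.045},{"delta_rot":[0,0,0],"linear":[0,0,-0.03],"grip":0.045},{"delta_rot":[0,0,0],"linear":[0,0,-0.05],"grip":0.045},{"delta_rot":[0,0,0],"linear":[0,0,-0.05],"grip":0.045},{"delta_rot":[0,0,0],"linear":[-0.03,-0.03,-0.03],"grip":0.045},{"delta_rot":[0,0,0],"linear":[-0.035,-0.035,0],"grip":0.045},{"delta_rot":[0,0,0],"linear":[-0.035,-0.035,0],"grip":0.045},{"delta_rot":[0,0,0],"linear":[-0.035,-0.035,0],"grip":0.045}])

```text
t: 40.4
tool_pos: [0.3866, -0.4535, 0.1887]
tool_rot: [2.26, 2.181, -0.0]
contact_force: [0.5, -1.0, 0.1]
opening: 0.0447
grip_force: 0.0
```

Call:
jog_arm(steps=[{"delta_rot":[0,0,0],"linear":[-0.035,-0.035,0],"grip":0.045},{"delta_rot":[0,0,0],"linear":[-0.035,-0.035,0],"grip":0.045},{"delta_rot":[0,0,0],"linear":[-0.035,-0.035,0],"grip":0.045},{"delta_rot":[0,0,0],"linear":[-0.03,-0.03,0],"grip":0.045},{"delta_rot":[0,0,0],"linear":[0,0,0],"grip":0.045},{"delta_rot":[0,0,0],"linear":[0,0,0],"grip":0.045}])

```text
t: 41.0
tool_pos: [0.2473, -0.5828, 0.1879]
tool_rot: [-2.263, -2.178, -0.001]
contact_force: [1.0, 0.5, -0.4]
opening: 0.0448
grip_force: 0.0
```

```bash
python3 - <<'E'
from h import *
goto(wor(.2,0),.2)
im,d=snap('side','r')
for o in reds('side',im,d):print(o)
im2,d2=snap('top','r')
for o in reds('top',im2,d2):print(o)
a=np.load('a_top.npz')
for nm,i,dd in(('init',a['im'],a['d']),('now',im2,d2)):
    P=cloud('top',dd);roi=(P[...,0]>.46)&(P[...,0]<.6)&(P[...,1]<-.25)&(P[...,1]>-.39)
    b=roi&(i.astype(int).sum(-1)<200)&(P[...,2]>.03)&(P[...,2]<.09); print(nm,b.sum(),P[b].mean(0).round(4) if b.any() else '', np.percentile(P[b][:,1],[3,97]).round(4) if b.any() else '')
A=cv2.resize(a['im'][175:230,285:415],(780,300),interpolation=2);B=cv2.resize(im2[175:230,285:415],(780,300),interpolation=2)
cv2.imwrite('pics/r2.png',np.vstack([A,B])[:,:,::-1])
E
```

```text
t41.0 rz=-0.23 lin after turn [ 0.2901  0.2688 -0.0121] tilt [ 1.0e-04  1.1e-03 -1.0e+00] pos [ 0.2473 -0.5828  0.1879] car [ 0.4901 -0.2688] op 0.0448 gf 0.0 F [ 1.   0.5 -0.4]
(array([266., 129.]), np.int32(124), 532, -93, 198, 89, 47, 85.7)
(array([324., 188.]), np.int32(875), 533, -99, 198, 89, 57, 87.1)
init 55 [ 0.5246 -0.2981  0.0504] [-0.3127 -0.2774]
now 71 [ 0.5245 -0.3095  0.051 ] [-0.3267 -0.2865]
```

View pics/r2.png

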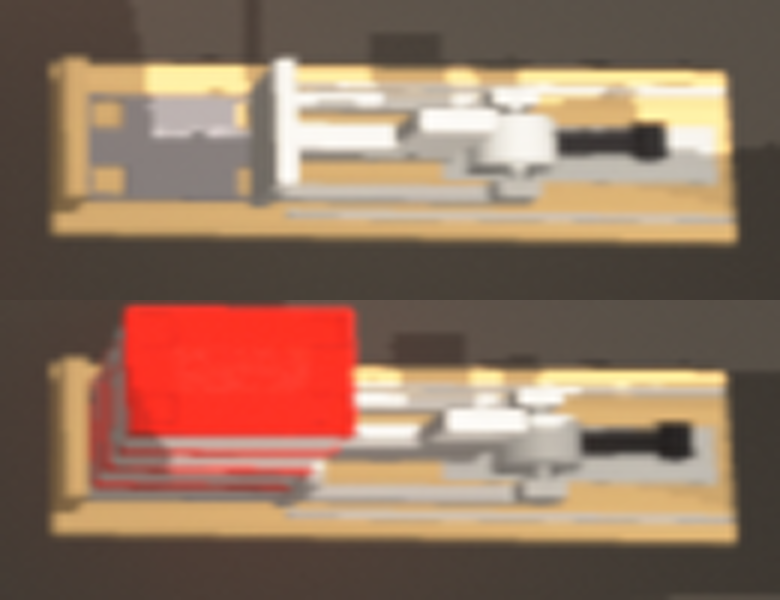

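```bash
python3 -c "
from station import ctrl
print(ctrl.finish_job())"
```

```text
the job is handed in; nothing more can be done
None
```

The job is handed in. All four red-lidded boxes are stacked on the pad (stack top about 198 mm; 199 mm expected), the fence is against the stack (slide estimated at -2 to +3 mm) and the lever is down. I don't have the judge's verdict.

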